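# Drive a bearing cup home square, then fit the crank lever

### The arm

A 6-joint arm with a two-finger parallel gripper is mounted at the origin on the work surface. World frame = base frame: x ahead of the robot, y to its left, z up, the work surface at z = 0. Lengths are in m, angles in rad, forces in N, time in s.
With the tool pointing down it reaches from about 0.25 to 0.775 m from the base axis. Payload 8.9 kg.
Tool frame: the origin (TCP) lies midway between the tips of the shut fingers; the grasp point (between the pads) lies 19 mm behind it; z points along the fingers, x is the direction in which the jaws open and shut, and the axes are right-handed (so a half turn about z gives the same grasp; the last joint's range is limited). The gripper opens to 85 mm and grips with 20 to 120 N. Pads are 22 mm wide; open, the fingers measure 114 mm over their backs; the gripper's body (76 mm by 85 mm) begins 54 mm behind the grasp point. The pads swing forward as they close: fully open they stand 13 mm farther back than shut.
Start: joints at [-1.383, 0.291, -0.153, 1.127, 0, 1.431], TCP at [0.169, -0.497, 0.231] pointing down, gripper open.
Joint ranges: [-2.52, 2.52], [-0.91, 1.74], [-1.3, 1.37], [-1.96, 2.02], [-1.52, 1.47], [-3.14, 3.14]. Speed limits (rad/s): [2.22, 2.22, 2.79, 3.14, 3.14, 3.14].

### API

Orientations are given as [roll, pitch, yaw] about the fixed x, y, z axes, in that order (R = Rz(yaw) Ry(pitch) Rx(roll)).
In Python, from plant import telemetry, optics, manip gives the robot as it stands.
- The arm moves only by the tool step_arm, never from a script. Its argument "plan" is a list of rows, each a list of 7 numbers: the shift along the world's x, y, z in mm, then the turn, a rotation vector about the world's x, y, z in degrees, then the opening, from 0 (shut) to 1 (fully open). In form: [[tx, ty, tz, ax, ay, az, jaw], ...]. A call has 1 to 12 rows; each row shifts and turns the commanded pose from where the row before left it; what a row does not reach is not made up. A row lasts 1/8 s, in which the tool goes at most 62.5 mm and 10.7 degrees, less where a joint would pass 70% of its speed; a pose out of reach is approached as far as the arm can. A call is refused whole if a number of a shift passes 62.5 or a number of a turn 10.7, either way. A call with a gripper value outside its range is refused whole. The fingers move at their own pace and stop on an object; the grip force is fixed at half the most. Time passes only in rows, so rows that do not move let the fingers close. It gives the time, the measured TCP pose, the force and the opening at its end, in the units of the state.
- telemetry.sense(): the state, without advancing time (a new reading comes with each control period).
- optics.grab_frame(name): name is "scene" or "top" or "wrist"; returns (picture, depth): 420x560x3 uint8, blue, green, red; 420x560 float32, m along the optical axis (not along the pixel's ray), 0 where there is no reading.
- optics.camera_params(name): a dict with "fx", "fy", "cx", "cy" (pixels), "world_from_camera" (4x4, takes a point from camera to world coordinates); the wrist camera has in their place "hand_eye" (4x4, takes a point from camera to tool coordinates, whose origin is the TCP and whose axes are the tool frame's). Camera axes: x right, y up, looking along -z (the intrinsics and any distortion apply to the point x, -y, -z); pixel columns grow to the right and rows downward; lengths in m; the calibration is good to about 2 mm. A picture is of the moment at which its call begins: read the wrist's pose just before it. camera_params takes no time and is no camera call.
- manip.job_done(): hands the job in, once; it reports no verdict.
The state is a dict: "clock": time; "q": joint angles; "qvel": joint speeds; "effort": joint torques, N m; "ee_pos": TCP position; "tool_rot": TCP orientation; "contact_force": force on the tool from outside, world axes, zero at the start; "wrist_torque": the same for the moment, N m; "opening": opening from 0.0 (shut) to 1.0 (fully open).
Only numpy, scipy, OpenCV 4.12 (cv2) and the standard library are available. Lean on these libraries where they do the work, as an engineer would, in place of code of your own. Each camera call takes 0.05 s, during which the arm holds its last target.

### The job

Take the orange-handled brass drift out of the tool stand and, pressing or tapping with its tip on the brass flange at one side and then the other, drive the bearing cup into its housing until the flange lies fully home and square on the housing, never letting the cup cock far over and never pushing on it with the gripper or the lever. Then turn the crank lever to match the squared end of the shaft and push it down onto the shaft until it sits on the shoulder. At the end the drift must stand in the hole of the stand that it came from, and everything else must be left where it is.

Things in the scene. Friction and masses are not known exactly. Their poses are not given: they have to be found in the camera images.
- housing: aluminium bearing housing, 90 x 90 mm block, top face 90 mm above the bench, clamped in a low green machine vice that is bolted down (265 mm long along this body's x, screw handle at its -x end, 120 mm wide, nowhere higher than the housing). Origin on the bench surface on the axis of its upright 58 mm bore; z up
- cup: bearing cup started by hand in the housing's bore: a dark sleeve and, on top, a brass flange 74 mm across, 5 mm thick, with a 40 mm hole; press on a circle of 29 mm radius. Origin: centre of the flange's underside; z along the cup's axis. Home, the underside lies on the housing's top face and the flange's top is 95 mm above the bench; at the start it is 13 to 16 mm higher and up to 0.08 rad crooked
- cup_in (a joint): how far the cup's centre has gone in, m: 0 to 0.003 at the start, 0.016 fully home. The cup is stiff and stays where it is left: pressed on the rim it begins to tip at about 1 N and to sink at about 2 N, and resists more the faster it is pushed, about 5 N at 20 mm/s
- cup_tip_x (a joint): tip of the cup about the housing's x axis, rad; positive: the flange's +y side (housing axes) is high. Pushed down at one side the cup both sinks and tips: that side goes down while the opposite side hardly moves or rises a little; pushed very slowly (under 5 mm/s) it tips more and sinks less
- cup_tip_y (a joint): tip of the cup about the housing's y axis, rad; positive: the flange's +x side is low. A tip of more than 0.12 rad in all (9 mm between opposite rim edges) jams the cup and spoils the job
- cup_top (a point): centre of the flange's top face, moving with the cup; z along the cup's axis
- shaft_seat (a point): upright steel shaft in the middle of the bore, sticking up through the cup. This point: centre of its round shoulder (28 mm across, 110 mm above the bench). Above it the shaft is 14 mm square for 19 mm, then tapers to 8 mm, 28 mm above the shoulder in all; the flats face along this point's x and y. It turns only stiffly (0.35 N m)
- stand: fixed wooden tool stand, 200 x 70 mm, 75 mm high, long along its own x, with three 21 mm holes through it at x = -65, 0 and +65 mm, y = 0; origin on the bench under its middle. Which tool stands in which hole varies
- drift_mid (a point): drift upright in the stand: orange handle 26 x 26 mm square, 60 mm tall, and below it a brass rod 12 mm thick, 70 mm long, with a flat tip. The rod hangs in the hole, the handle rests on the stand's top. This point: middle of the handle, 30 mm above its underside, 100 mm above the rod's tip; z up along the drift; the handle's flats face along x and y
- lever_boss (a point): crank lever lying flat: steel boss 36 x 36 mm, 26 mm high, with an upright 17 mm square hole right through; flat arm 20 mm wide along this point's +x, and 85 mm from the hole an upright black grip 20 mm across, its top 46 mm above the boss's underside. This point: middle of the boss, 13 mm above its underside, on the hole's axis; boss and hole flats face along x and y. 160 g, heaviest at the boss
- drift: the drift's  origin at the centre of the handle's underside
- lever: the lever's  origin at the centre of the boss's underside
- tape_mid (a point): roll of blue tape lying flat, 68 mm across, 24 mm high; its centre. It and the crank lever swap places at random
- glue_mid (a point): white bottle with an orange cap, 54 mm across, 180 mm tall, standing; its middle
- jar_mid (a point): clear jar with a red lid, 64 mm across, 85 mm tall, standing; its middle
- screwdriver_grip (a point): red-handled screwdriver lying down, 200 mm long, along its own x; point in the middle of the handle
- offcut_mid (a point): thin plywood strip 30 x 150 x 12 mm lying flat, long along its own y; its centre
- punch_mid (a point): blue-handled punch in the tool stand, round handle 29 mm across and 50 mm high above the stand; the middle of the handle
- file_mid (a point): file with a dark wooden handle in the tool stand, handle 30 mm across and 48 mm high above the stand; the middle of the handle

How it is judged:
By the outcome, as a careful person would: the job done as asked, in the order asked, and still so for the second after the job is handed in, with the robot touching nothing.
It also fails if it takes over 72 s, if anything falls off the work surface, if the arm or the gripper's body presses on something with over 40 N, if the wrist force passes 120 N, or if a joint passes its speed limit or range.

## Working session

There is one attempt and no reset: what is moved stays moved. The work goes in short steps, Python scripts to look and compute and a tool call to move; the robot and the scene stay as the last step left them, time stands still between calls to the robot, and variables do not carry over. Pictures are saved under pics/ and viewed, and the job is handed in when it is done.

Besides the shell and the picture viewer there is one more tool, called after "Call:" as a command line: name --pt "numbers of a row" for each row, then --argument value for the rest. step_arm: Moves the arm, as the interface text tells. Its arguments: {"type":"object","properties":{"plan":{"type":"array"}},"required":["plan"]}

```bash
ls; mkdir -p pics; python3 - <<'E'
from plant import telemetry, optics
import cv2,numpy as np
print(telemetry.sense())
for n in ["scene","top","wrist"]:
    p,d=optics.grab_frame(n); cv2.imwrite(f"pics/{n}0.png",p); np.savez(f"pics/{n}0.npz",p=p,d=d)
    print(n,optics.camera_params(n))
E
```

```text
pics
{'clock': 0.0, 'q': array([-1.38330929e+00,  2.91272660e-01, -1.54154439e-01,  1.12668002e+00,
        3.23689021e-05,  1.43149914e+00]), 'qvel': array([ 0.00131105, -0.00011294, -0.00014751,  0.000661  ,  0.00042   ,
       -0.00019638]), 'effort': array([ 1.65712398e-03, -5.37147510e+01,  3.31370437e+01,  1.62022799e-02,
        5.29181852e-05,  1.57270728e-05]), 'ee_pos': array([ 0.16845605, -0.49677137,  0.23072577]), 'tool_rot': array([-3.14137860e+00,  1.29359969e-03, -1.24401198e+00]), 'contact_force': array([-1.14521397, -0.12851249,  0.12271202]), 'wrist_torque': array([ 0.00280311, -0.05997042, -0.0807216 ]), 'opening': 1.0025426983833297}
scene {'fx': 502.41413912617065, 'fy': 502.41413912617065, 'cx': 284.5812710310147, 'cy': 215.07718677338724, 'world_from_camera': array([[ 0.82519537, -0.3309307 ,  0.45775263,  1.06456722],
       [ 0.56483492,  0.47806143, -0.67262084, -0.85518266],
       [ 0.003757  ,  0.81359827,  0.58141529,  0.74741251],
       [ 0.        ,  0.        ,  0.        ,  1.        ]])}
top {'fx': 415.46082582497746, 'fy': 415.46082582497746, 'cx': 278.77165936404197, 'cy': 207.89446406511956, 'world_from_camera': array([[-0.00310405,  0.98967833, -0.14327305,  0.36322923],
       [-0.99998898, -0.0035765 , -0.00304011, -0.11474645],
       [-0.00352115,  0.14326204,  0.98967853,  1.29243721],
       [ 0.        ,  0.        ,  0.        ,  1.        ]])}
wrist {'fx': 293.3838726070313, 'fy': 293.3838726070313, 'cx': 278.6466448246018, 'cy': 208.9014119803293, 'hand_eye': array([[ 9.99999660e-01, -3.08526015e-04,  7.64501035e-04,
         5.40144172e-04],
       [-3.96888015e-05, -9.44273684e-01, -3.29161371e-01,
        -8.59609660e-02],
       [ 8.23453054e-04,  3.29161229e-01, -9.44273375e-01,
        -1.41829469e-01],
       [ 0.00000000e+00,  0.00000000e+00,  0.00000000e+00,
         1.00000000e+00]])}
```

View pics/scene0.png

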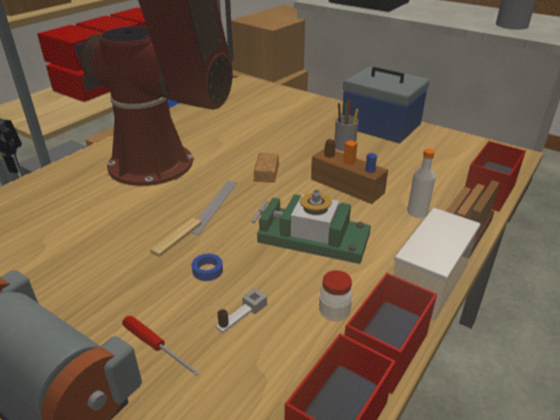

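View pics/top0.png

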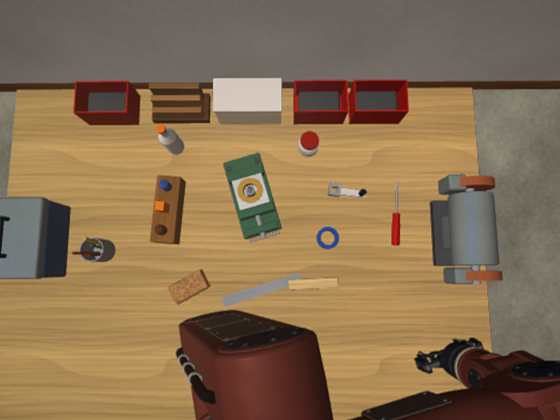

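View pics/wrist0.png

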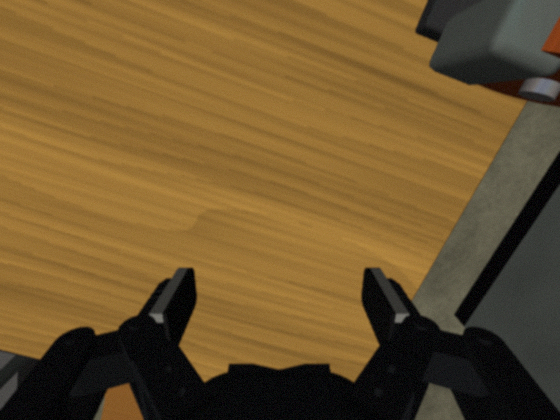

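Stand with dark, orange and blue handles is at top-view (165,210), with the orange drift in the middle hole at (160,206). The housing is at (250,190), the lever boss at (333,190) with its grip at (362,193), and the tape at (327,237). I'll measure them next.

```bash
cat > h.py <<'E'
import numpy as np,cv2
from plant import telemetry, optics
from scipy.spatial.transform import Rotation as R
def T_tool(s=None):
    s=s or telemetry.sense()
    T=np.eye(4);T[:3,:3]=R.from_euler('xyz',s['tool_rot']).as_matrix();T[:3,3]=s['ee_pos'];return T
def grab(n,tag=None):
    s=telemetry.sense()
    p,d=optics.grab_frame(n); c=optics.camera_params(n)
    W=c['world_from_camera'] if n!='wrist' else T_tool(s)@c['hand_eye']
    if tag: cv2.imwrite(f"pics/{tag}.png",p)
    return p,d,c,W
def cloud(d,c,W):
    v,u=np.mgrid[:d.shape[0],:d.shape[1]]
    P=np.stack([(u-c['cx'])/c['fx']*d,-(v-c['cy'])/c['fy']*d,-d],-1)
    return P@W[:3,:3].T+W[:3,3]
def ray(u,v,c,W,z):
    r=W[:3,:3]@np.array([(u-c['cx'])/c['fx'],-(v-c['cy'])/c['fy'],-1.0])
    return W[:3,3]+r*(z-W[2,3])/r[2]
def proj(X,c,W):
    q=(np.asarray(X)-W[:3,3])@W[:3,:3]
    return np.stack([c['cx']+c['fx']*q[...,0]/-q[...,2],c['cy']+c['fy']*q[...,1]/q[...,2]],-1)
E
python3 - <<'E'
from h import *
for n in ["scene","top"]:
    z=np.load(f"pics/{n}0.npz");p,d=z['p'],z['d'];c=optics.camera_params(n);W=c['world_from_camera']
    X=cloud(d,c,W);hsv=cv2.cvtColor(p,cv2.COLOR_BGR2HSV)
    bl=X[...,2]
    def rep(nm,m):
        m=m&(d>0)
        if m.sum()<5: print(n,nm,m.sum());return
        P=X[m];print(n,nm,m.sum(),'med',np.median(P,0).round(4),'min',np.percentile(P,2,axis=0).round(4),'max',np.percentile(P,98,axis=0).round(4))
    H,S,V=hsv[...,0].astype(int),hsv[...,1],hsv[...,2]
    reg=lambda x0,x1,y0,y1,z0,z1:(X[...,0]>x0)&(X[...,0]<x1)&(X[...,1]>y0)&(X[...,1]<y1)&(X[...,2]>z0)&(X[...,2]<z1)
    rep('table',reg(.3,.35,-.3,-.2,-.05,.05))
    rep('drift top',reg(.2,.7,0,.4,.12,.145)&(H<15)&(S>200))
    rep('flange',reg(.3,.6,-.2,.1,.1,.118)&(H>15)&(H<30)&(S>120))
    rep('house',reg(.3,.6,-.2,.1,.082,.098)&(S<70)&(V>100))
    rep('shafttop',reg(.3,.6,-.2,.1,.12,.15))
    rep('boss',reg(.3,.6,-.35,-.2,.02,.035)&(S<80))
    rep('grip',reg(.3,.6,-.4,-.2,.037,.06))
    rep('stand',reg(.2,.7,.05,.4,.068,.082))
s=cv2.imread('pics/top0.png')
a=cv2.resize(s[140:260,130:390],None,fx=3,fy=3,interpolation=cv2.INTER_CUBIC);cv2.imwrite('pics/topc.png',a)
s=cv2.imread('pics/scene0.png')
a=cv2.resize(s[130:350,180:400],None,fx=2.7,fy=2.7,interpolation=cv2.INTER_CUBIC);cv2.imwrite('pics/scc.png',a)
E
```

```text
scene table 692 med [ 0.33   -0.2529  0.0075] min [ 0.3044 -0.2975 -0.0032] max [ 0.3483 -0.2024  0.0135]
scene drift top 56 med [0.542  0.216  0.1325] min [0.5299 0.2071 0.1204] max [0.5518 0.2339 0.1359]
scene flange 157 med [ 0.5764 -0.0425  0.1081] min [ 0.5546 -0.0662  0.1047] max [0.5985 0.0034 0.1122]
scene house 230 med [ 0.5697 -0.0664  0.0885] min [ 0.5345 -0.0844  0.0823] max [ 0.5985 -0.013   0.0909]
scene shafttop 59 med [ 0.5906 -0.0343  0.1304] min [ 0.5814 -0.0393  0.1217] max [ 0.5958 -0.0251  0.1384]
scene boss 113 med [ 0.5915 -0.2855  0.0242] min [ 0.4254 -0.3039  0.0208] max [ 0.5989 -0.2306  0.0272]
scene grip 65 med [ 0.5939 -0.375   0.0444] min [ 0.5865 -0.3816  0.0381] max [ 0.5998 -0.3643  0.0473]
scene stand 915 med [0.5508 0.2107 0.0734] min [0.4181 0.1827 0.069 ] max [0.6385 0.3965 0.0804]
top table 514 med [ 0.3252 -0.2497  0.0087] min [ 0.3023 -0.2973 -0.0044] max [ 0.3478 -0.202   0.0162]
top drift top 93 med [0.5397 0.2245 0.1343] min [0.5277 0.2139 0.1217] max [0.5519 0.2383 0.1387]
top flange 200 med [ 0.5729 -0.0281  0.1091] min [ 0.5551 -0.0599  0.1043] max [0.5986 0.0067 0.1143]
top house 273 med [ 0.5579 -0.0297  0.0898] min [ 0.5375 -0.0766  0.0834] max [0.5968 0.0178 0.0942]
top shafttop 26 med [ 0.5875 -0.027   0.1355] min [ 0.5815 -0.0325  0.1258] max [ 0.5938 -0.0195  0.1391]
top boss 69 med [ 0.5894 -0.2727  0.0237] min [ 0.4351 -0.2974  0.0204] max [ 0.5989 -0.2287  0.0284]
top grip 29 med [ 0.5921 -0.3648  0.0444] min [ 0.5859 -0.3743  0.0375] max [ 0.5989 -0.3576  0.0482]
top stand 1266 med [0.5286 0.2208 0.0751] min [0.4425 0.19   0.0705] max [0.6373 0.2663 0.0803]
```

View pics/topc.png

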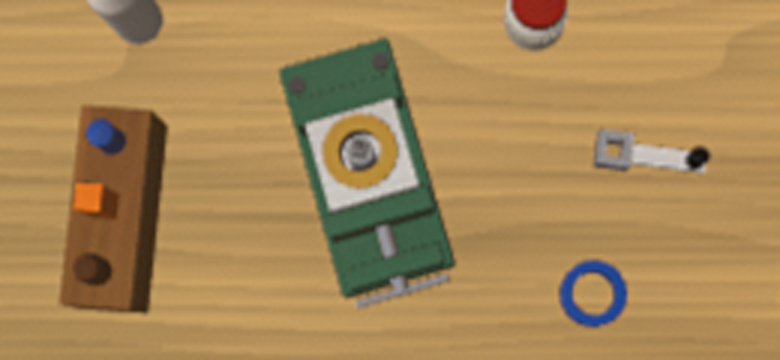

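View pics/scc.png

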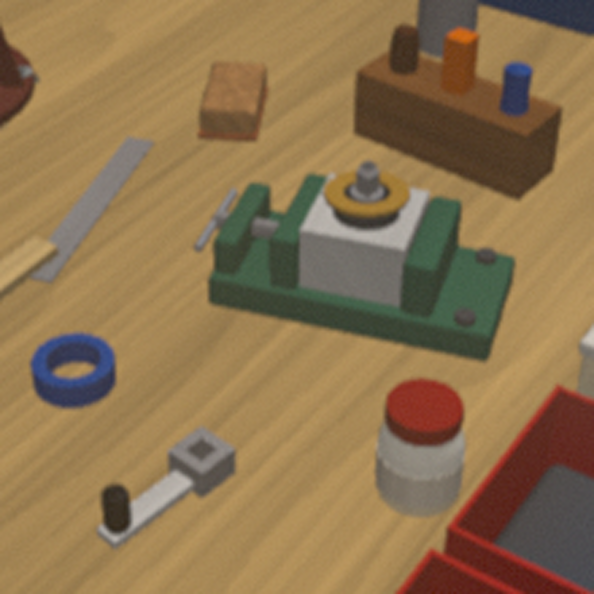

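```bash
cat > m1.py <<'E'
from h import *
for n in ["scene","top"]:
    z=np.load(f"pics/{n}0.npz");p,d=z['p'],z['d'];c=optics.camera_params(n);W=c['world_from_camera']
    X=cloud(d,c,W);hsv=cv2.cvtColor(p,cv2.COLOR_BGR2HSV)
    H,S,V=hsv[...,0].astype(int),hsv[...,1],hsv[...,2]
    def box(x0,x1,y0,y1): return (X[...,0]>x0)&(X[...,0]<x1)&(X[...,1]>y0)&(X[...,1]<y1)
    def rect(nm,m,z,big=True):
        m=(m&(d>0)).astype(np.uint8)
        cs,_=cv2.findContours(m,cv2.RETR_EXTERNAL,cv2.CHAIN_APPROX_NONE)
        k=max(cs,key=cv2.contourArea)[:,0,:]
        P=np.array([ray(u,v,c,W,z)[:2] for u,v in k])
        r=cv2.minAreaRect((P*1000).astype(np.float32))
        print(n,nm,len(k),'c',np.round(r[0],1),'size',np.round(r[1],1),'ang',round(r[2],1))
        return P
    h=X[...,2]
    rect('stand',box(.4,.68,.12,.32)&(H>3)&(H<14)&(h>.066)&(h<.086)&(V<150),.075)
    rect('drift',box(.48,.6,.17,.27)&(H<16)&(S>200)&(V>200)&(h>.122),.135)
    rect('flange',box(.48,.7,-.13,.06)&(H>17)&(H<28)&(S>140)&(h>.098),.109)
    rect('housing',box(.48,.7,-.13,.06)&((S<60)|((H>17)&(H<28)&(S>140)))&(h>.08),.09)
    rect('vice',box(.40,.78,-.15,.1)&(H>60)&(H<90)&(S>60),.03)
    rect('boss',box(.52,.68,-.32,-.2)&(S<60)&(h>.018)&(V<190),.026)
    rect('grip',box(.52,.68,-.42,-.3)&(V<70)&(h>.03),.046)
    P=X[box(.5,.68,-.1,.04)&(h>.12)]; print(n,'shaft tip',np.median(P,0),len(P))
E
python3 m1.py
```

```text
scene stand 47 c [534.5 231.8] size [39.8 45.4] ang 73.2
scene drift 10 c [541.8 223.2] size [13.7  3.9] ang 4.9
scene flange 94 c [589.8 -32. ] size [67.3 61. ] ang 34.7
scene housing 157 c [587.4 -22.9] size [ 98.8 132.8] ang 16.2
scene vice 219 c [625.  -23.3] size [173.4 111.9] ang 15.7
scene boss 58 c [ 607.8 -290.9] size [40.7 42. ] ang 82.2
scene grip 30 c [ 600.2 -378.2] size [14.8 29.7] ang 46.7
scene shaft tip [ 0.59059012 -0.03432654  0.13041863] 59
top stand 36 c [600.8 219.9] size [22.8 34. ] ang 42.5
top drift 28 c [539.6 227.9] size [22.9 22.2] ang 82.7
top flange 66 c [587.4 -26.5] size [66.8 64.8] ang 89.8
top housing 125 c [587.  -26.5] size [96.2 89.7] ang 16.3
top vice 320 c [554.6 -36.4] size [177.7 113.9] ang 16.4
top boss 42 c [ 605.2 -283. ] size [35.3 36.1] ang 81.9
top grip 16 c [ 590.2 -366.1] size [15.2 15.7] ang 88.2
top shaft tip [ 0.58745773 -0.02698504  0.13545776] 26
```

Call:
step_arm --pt "23 31 5 0 0 10.3 1" --pt "23 31 5 0 0 10.3 1" --pt "23 31 5 0 0 10.3 1" --pt "23 31 5 0 0 10.3 1" --pt "23 31 5 0 0 10.3 1" --pt "23 31 5 0 0 10.3 1" --pt "23 31 5 0 0 10.3 1" --pt "23 31 5 0 0 10.3 1" --pt "23 31 5 0 0 10.3 1" --pt "23 31 5 0 0 10.3 1" --pt "23 31 5 0 0 10.3 1" --pt "23 31 5 0 0 10.3 1"

```text
clock: 1.65
ee_pos: [0.4451, -0.124, 0.2914]
tool_rot: [-3.141, 0.0, 0.919]
contact_force: [0.2, -0.8, -0.4]
opening: 1.001
```

Call:
step_arm --pt "23 31 5 0 0 10.3 1" --pt "23 31 0 0 0 10.3 1" --pt "23 31 0 0 0 10.3 1" --pt "0 0 0 0 0 0 1"

```text
clock: 2.15
ee_pos: [0.5144, -0.0304, 0.2958]
tool_rot: [-3.141, -0.0, 1.457]
contact_force: [0.0, -0.4, -1.4]
opening: 1.002
```

```bash
python3 - <<'E'
from h import *
s=telemetry.sense();print(s['clock'],s['ee_pos'],np.degrees(s['tool_rot']),s['q'],s['contact_force'])
p,d,c,W=grab('wrist','w1');np.savez('pics/w1.npz',p=p,d=d,W=W)
cv2.imwrite('pics/w1b.png',cv2.resize(p,(800,600),interpolation=cv2.INTER_CUBIC))
E
```

```text
2.15 [ 0.51435777 -0.03038163  0.29575781] [-1.79965445e+02 -2.39836491e-02  8.34925908e+01] [-2.01189788e-01  2.45534041e-01 -4.53479771e-02  1.28055172e+00
  3.64215510e-04 -8.76143140e-02] [ 0.02371108 -0.3602416  -1.41520242]
```

View pics/w1.png

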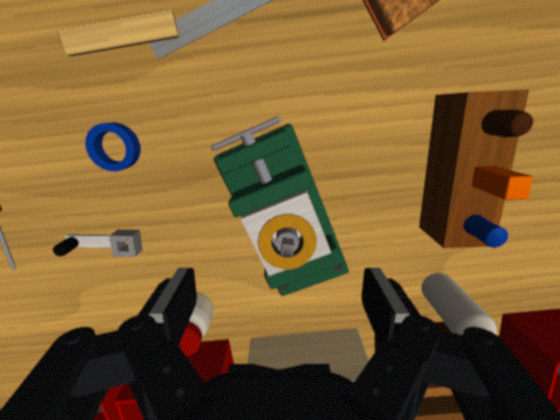

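Wrist view: flange at (287,241), drift handle at (505,184) between dark (508,122) and blue (486,231), lever boss at (127,243), grip at (66,246).

```bash
cat > m2.py <<'E'
from h import *
z=np.load("pics/w1.npz");p,d,W=z['p'],z['d'],z['W'];c=optics.camera_params('wrist')
X=cloud(d,c,W);hsv=cv2.cvtColor(p,cv2.COLOR_BGR2HSV)
H,S,V=hsv[...,0].astype(int),hsv[...,1],hsv[...,2];h=X[...,2]
vv,uu=np.mgrid[:420,:560]
def win(u0,u1,v0,v1): return (uu>=u0)&(uu<u1)&(vv>=v0)&(vv<v1)
def rect(nm,m,z):
    cs,_=cv2.findContours(m.astype(np.uint8),cv2.RETR_EXTERNAL,cv2.CHAIN_APPROX_NONE)
    k=max(cs,key=cv2.contourArea)[:,0,:]
    P=np.array([ray(u,v,c,W,z)[:2] for u,v in k])
    r=cv2.minAreaRect((P*1000).astype(np.float32));e=cv2.fitEllipse((P*1000).astype(np.float32))
    print(nm,len(k),'px',k.mean(0).round(),'c',np.round(r[0],1),'size',np.round(r[1],1),'ang',round(r[2],1),'ell',np.round(e[0],1),np.round(e[1],1))
print('bench z',np.median(h[win(300,400,60,160)]),'stand z',np.median(h[win(470,485,110,160)]),'handle top',np.median(h[win(515,525,178,192)]))
rect('drift top',win(500,535,165,205)&(H<16)&(S>190)&(V>225),.135)
rect('flange',win(250,325,205,285)&(H>16)&(H<28)&(S>150),.109)
rect('housing top',win(236,336,190,278)&(((S<60)&(V>150))|((H>16)&(H<28)&(S>150)&(h>.085))),.09)
rect('vice',win(205,352,118,298)&(H>60)&(H<90)&(S>80)&(h<.04),.02)
rect('boss',win(108,145,226,262)&(S<70),.026)
rect('arm',win(76,114,230,255)&(S<70),.01)
rect('grip',win(48,82,232,262)&(V<60),.046)
rect('tape',win(75,150,110,180)&(H>105)&(H<130)&(S>120),.024)
cv2.imwrite('pics/w1c.png',cv2.resize(p[180:300,220:350],None,fx=5,fy=5,interpolation=cv2.INTER_CUBIC))
cv2.imwrite('pics/w1d.png',cv2.resize(p[90:260,400:560],None,fx=4,fy=3.5,interpolation=cv2.INTER_CUBIC))
E
python3 m2.py
```

```text
bench z -0.0008798540415928535 stand z 0.07433674194951231 handle top 0.13410881161167795Traceback (most recent call last):
  File "m2.py", line 14, in <module>
    rect('drift top',win(500,535,165,205)&(H<16)&(S>190)&(V>225),.135)
    ~~~~^^^^^^^^^^^^^^^^^^^^^^^^^^^^^^^^^^^^^^^^^^^^^^^^^^^^^^^^^^^^^^
  File "m2.py", line 11, in rect
    r=cv2.minAreaRect((P*1000).astype(np.float32));e=cv2.fitEllipse((P*1000).astype(np.float32))
                                                     ~~~~~~~~~~~~~~^^^^^^^^^^^^^^^^^^^^^^^^^^^^^
cv2.error: OpenCV(4.12.0) /io/opencv/modules/imgproc/src/shapedescr.cpp:361: error: (-201:Incorrect size of input array) There should be at least 5 points to fit the ellipse in function 'fitEllipseNoDirect'
```

```bash
sed -i "s/(V>225),.135)/(h>.126),.135)/; s/e=cv2.fitEllipse((P\*1000).astype(np.float32))/e=cv2.fitEllipse((P*1000).astype(np.float32)) if len(P)>5 else ((0,0),(0,0))/" m2.py; python3 m2.py
```

```text
bench z -0.0008798540415928535 stand z 0.07433674194951231 handle top 0.13410881161167795
drift top 98 px [516. 186.] c [539.  220.5] size [31.4 27.3] ang 86.7 ell [539.  220.8] [29.4 35.3]
flange 159 px [287. 241.] c [588.5 -28.5] size [70.4 72.5] ang 62.7 ell [589.1 -28.4] [69.7 72.9]
housing top 274 px [286. 238.] c [589.9 -28. ] size [91.9 89.4] ang 16.1 ell [588.1 -28.1] [102.  103.6]
vice 505 px [309. 217.] c [590.6 -28. ] size [250.3 116.3] ang 16.1 ell [608.3 -14.7] [115.1 266.7]
boss 98 px [124. 243.] c [ 601.3 -280.8] size [50.8 43.2] ang 81.1 ell [ 601.5 -279.6] [43.4 55.3]
arm 109 px [ 97. 242.] c [ 599.3 -336.9] size [58.6 36.1] ang 73.0 ell [ 601.1 -332.1] [30.1 70.8]
grip 54 px [ 65. 246.] c [ 588.2 -356. ] size [16.9 41.9] ang 25.8 ell [ 588.4 -356. ] [16.9 44.7]
tape 142 px [112. 146.] c [ 456.  -256.1] size [64.4 73.4] ang 14.2 ell [ 456.7 -256.2] [63.6 73.7]
```

View pics/w1c.png

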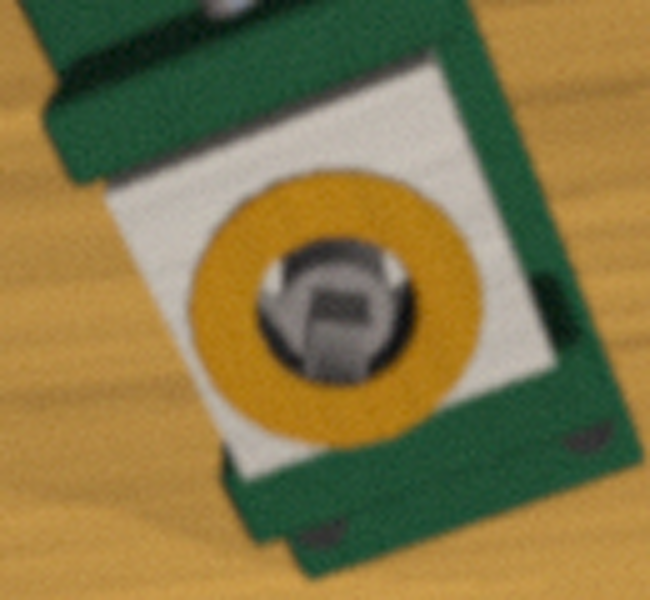

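View pics/w1d.png

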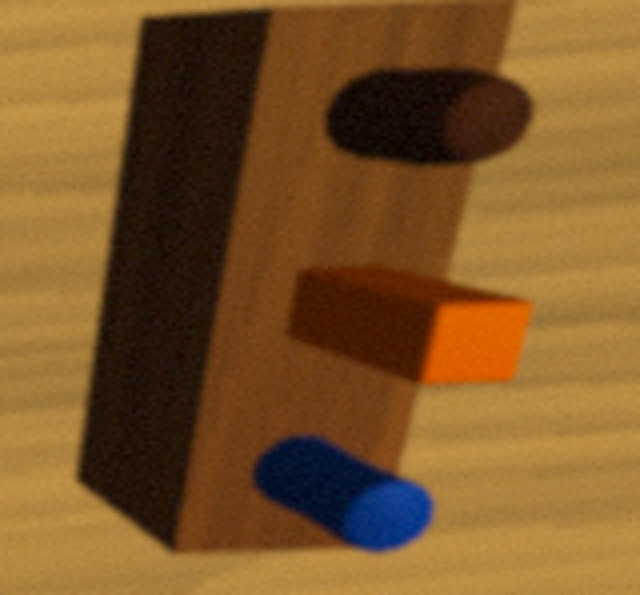

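```bash
python3 - <<'E'
from h import *
z=np.load("pics/w1.npz");W=z['W'];c=optics.camera_params('wrist')
P=[]
for a,b in [(439,303),(531,302),(512,379),(423,381)]:
    P.append(ray(400+(a+.5)/4-.5,90+(b+.5)/3.5-.5,c,W,.135)[:2]*1000)
P=np.array(P);print(P.round(1),P.mean(0))
for i in range(4):
    e=P[(i+1)%4]-P[i];print(np.linalg.norm(e),np.degrees(np.arctan2(e[1],e[0])))
# stand top corners
for a,b in [(270,10),(517,0),(176,550)]:
    print((ray(400+a/4,90+b/3.5,c,W,.075)*1000).round(1))
E
```

```text
[[526.9 212.7]
 [529.4 236.7]
 [553.6 235.7]
 [551.5 211.9]] [540.34921687 224.24135604]
24.13197094385348 84.20917392488305
24.237407014946534 -2.423446441499504
23.86610874411286 -94.97503964172073
24.593625637375474 178.15400058884822
[440.4 197.1  75. ]
[445.3 267.3  75. ]
[637.1 184.1  75. ]
```

Call:
step_arm --pt "5 50 -15 0 0 1 1" --pt "5 50 -15 0 0 1 1" --pt "5 50 -15 0 0 0.5 1" --pt "5 50 -15 0 0 0 1" --pt "6 55 -15 0 0 0 1" --pt "0 0 -20 0 0 0 1" --pt "0 0 0 0 0 0 1"

```text
clock: 3.08
ee_pos: [0.5383, 0.222, 0.1999]
tool_rot: [-3.139, 0.001, 1.495]
contact_force: [0.1, -0.6, 1.0]
opening: 0.998
```

```bash
python3 - <<'E'
from h import *
s=telemetry.sense();print(s['clock'],s['ee_pos'],np.degrees(s['tool_rot']),s['contact_force'])
p,d,c,W=grab('wrist','w2');np.savez('pics/w2.npz',p=p,d=d,W=W)
t=T_tool(s)
for dz in (0,.04,.08,.12): print(proj(s['ee_pos']-[0,0,dz],c,W))
E
```

```text
3.075 [0.53828202 0.22201925 0.19993615] [-1.79823893e+02  8.38493161e-02  8.56570925e+01] [ 0.07775174 -0.57676636  0.99024021]
[278.63618058 268.05932495]
[278.6892825  237.67902144]
[278.72544129 216.99210701]
[278.7516503  201.99759675]
```

View pics/w2.png

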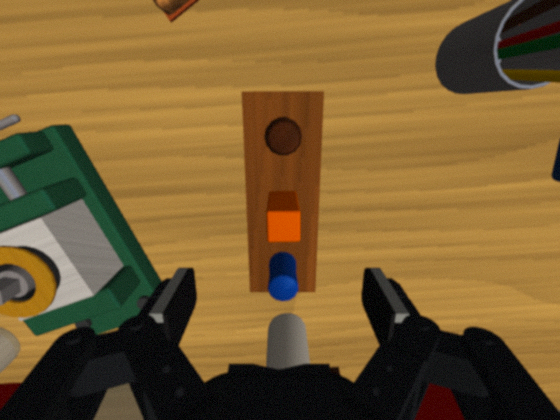

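The orange handle's top is at (284,224) with the TCP axis at (279,223), so it lies about 4 mm toward +y. I'll descend and grip.

Call:
step_arm --pt "0 3.5 -30 0 0 0.3 1" --pt "0.5 0 -30 0 0 0 1" --pt "0 0 -30 0 0 0 1" --pt "0 0 -24 0 0 0 1" --pt "0 0 0 0 0 0 1" --pt "0 0 0 0 0 0 0" --pt "0 0 0 0 0 0 0" --pt "0 0 0 0 0 0 0" --pt "0 0 0 0 0 0 0" --pt "0 0 0 0 0 0 0"

```text
clock: 4.38
ee_pos: [0.5405, 0.2264, 0.0882]
tool_rot: [3.14, -0.0, 1.501]
contact_force: [-0.8, -1.2, 7.2]
opening: 0.3
```

```bash
python3 - <<'E'
from h import *
s=telemetry.sense();print(s['clock'],s['ee_pos'],np.degrees(s['tool_rot']),s['contact_force'],s['wrist_torque'],s['opening'],s['q'])
E
```

```text
4.375 [0.54046811 0.22635818 0.0881561 ] [ 1.79932596e+02 -1.01296014e-02  8.60260516e+01] [-0.81168304 -1.17424973  7.19111383] [-0.21069386  0.22661567 -0.07915757] 0.29951193352234473 [ 2.72014689e-01  5.16657478e-01 -2.04509459e-01  8.48461666e-01
 -2.27250707e-04  3.41373144e-01]
```

Call:
step_arm --pt "0 0 15 0 0 0 0" --pt "0 0 35 0 0 0 0" --pt "0 0 50 0 0 0 0" --pt "0 0 45 0 0 0 0" --pt "0 0 5 0 0 0 0" --pt "0 0 0 0 0 0 0"

```text
clock: 5.12
ee_pos: [0.5399, 0.2263, 0.2374]
tool_rot: [3.141, -0.0, 1.501]
contact_force: [-1.0, 0.6, -1.5]
opening: 0.298
```

```bash
python3 - <<'E'
from h import *
s=telemetry.sense();print(s['clock'],s['ee_pos'],np.degrees(s['tool_rot']),s['contact_force'],s['wrist_torque'],s['opening'])
p,d,c,W=grab('wrist','w3');np.savez('pics/w3.npz',p=p,d=d,W=W)
print([proj(T_tool(s)[:3,:3]@[0,0,k]+s['ee_pos'],c,W).round(1) for k in (0,.02,.05,.083)])
s=telemetry.sense();
for n in ['scene','top']:
  p,d,c,W=grab(n,n+'3');np.savez(f'pics/{n}3.npz',p=p,d=d,W=W)
  print(n,[proj(T_tool(s)[:3,:3]@[0,0,k]+s['ee_pos'],c,W).round(1) for k in (0,.02,.05,.083)])
  
E
```

```text
5.125 [0.53989263 0.22629464 0.2373836 ] [ 1.79992175e+02 -3.55642043e-03  8.60265711e+01] [-1.0051417   0.57884216 -1.52149303] [ 0.03248529  0.02257015 -0.00675516] 0.29754896447111745
[array([278.7, 268.1]), array([278.6, 251.2]), array([278.6, 231.6]), array([278.6, 215.4])]
scene [array([354.3, 105.8]), array([353.6, 113.2]), array([352.6, 124.1]), array([351.6, 135.7])]
top [array([147.8, 199.4]), array([150.2, 200.7]), array([153.7, 202.5]), array([157.3, 204.3])]
```

View pics/w3.png

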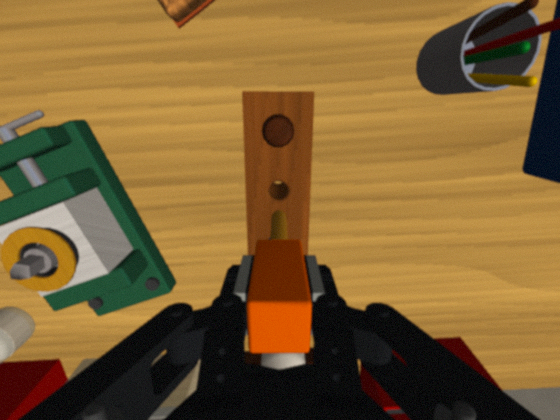

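View pics/scene3.png

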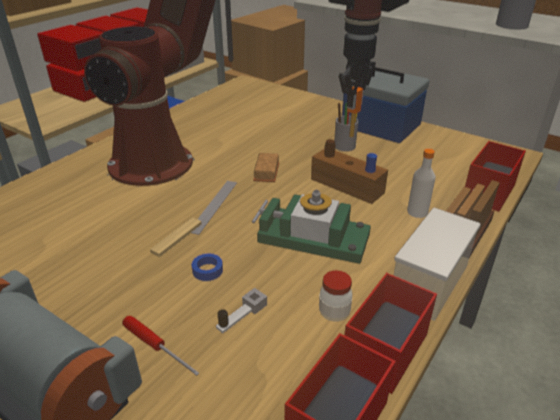

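```bash
python3 - <<'E'
import cv2,numpy as np
a=cv2.imread('pics/w3.png')[170:370,220:340];b=cv2.imread('pics/scene3.png')[60:160,310:400]
a=cv2.resize(a,None,fx=3,fy=3,interpolation=cv2.INTER_CUBIC);b=cv2.resize(b,None,fx=4,fy=6,interpolation=cv2.INTER_CUBIC)
cv2.imwrite('pics/c3.png',np.hstack([a,b]))
E
```

```text
(no output)
```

View pics/c3.png

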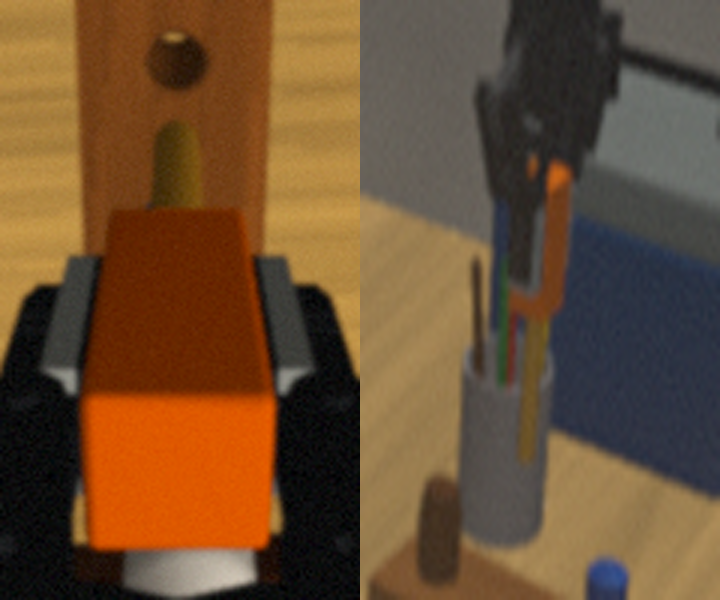

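```bash
python3 - <<'E'
from h import *
c=optics.camera_params('wrist');W=c['hand_eye']
for nm,u,v,z in [('top near',281,302,-.047),('top far',279.7,352.3,-.047),('under near',279,240,.013),('tip near edge',279,209.7,.083)]:
    print(nm,(ray(u,v,c,W,z)*1000).round(1))
E
```

```text
top near [  0.9 -12.9 -47. ]
top far [  0.4  11.8 -47. ]
under near [  0.2 -10.9  13. ]
tip near edge [ 0.3 -4.9 83. ]
```

```bash
python3 - <<'E'
from h import *
for f,n,w in [('w1','wrist',(250,325,205,285)),('w2','wrist',(0,80,230,330)),('w3','wrist',(0,90,215,300)),('top0','top',(230,270,170,210)),('top3','top',(230,270,170,210)),('scene0','scene',(290,340,190,220)),('scene3','scene',(290,340,190,220))]:
    z=np.load(f"pics/{f}.npz");p,d=z['p'],z['d'];c=optics.camera_params(n)
    W=z['W'] if 'W' in z else c['world_from_camera']
    X=cloud(d,c,W);hsv=cv2.cvtColor(p,cv2.COLOR_BGR2HSV);H,S=hsv[...,0].astype(int),hsv[...,1]
    vv,uu=np.mgrid[:420,:560];u0,u1,v0,v1=w
    m=(H>16)&(H<28)&(S>150)&(uu>=u0)&(uu<u1)&(vv>=v0)&(vv<v1)&(d>0)&(X[...,2]>.095)&(X[...,2]<.125)
    m=cv2.erode(m.astype(np.uint8),np.ones((3,3)))>0
    P=X[m]*1000-[589,-28.2,0]
    th=np.radians(16.1);Q=P[:,:2]@np.array([[np.cos(th),-np.sin(th)],[np.sin(th),np.cos(th)]])
    A=np.c_[Q,np.ones(len(Q))];k,_,_,_=np.linalg.lstsq(A,P[:,2],rcond=None);r=P[:,2]-A@k
    print(f,len(P),'dz/dx',k[0].round(3),'dz/dy',k[1].round(3),'z0',k[2].round(1),'std',r.std().round(2), 'err',(r.std()/np.sqrt(len(P))/20).round(4))
E
```

```text
w1 1328 dz/dx 0.041 dz/dy -0.051 z0 109.1 std 0.72 err 0.001
w2 1723 dz/dx 0.04 dz/dy -0.055 z0 108.9 std 0.7 err 0.0008
w3 1928 dz/dx 0.04 dz/dy -0.051 z0 108.9 std 0.7 err 0.0008
top0 126 dz/dx 0.048 dz/dy -0.055 z0 110.2 std 2.19 err 0.0098
top3 120 dz/dx 0.035 dz/dy -0.059 z0 110.3 std 2.27 err 0.0103
scene0 96 dz/dx 0.041 dz/dy -0.052 z0 108.8 std 1.08 err 0.0055
scene3 91 dz/dx 0.043 dz/dy -0.049 z0 109.1 std 1.02 err 0.0054
```

Call:
step_arm --pt "12 -45 0 0 0 0 0" --pt "12 -45 0 0 0 0 0" --pt "12 -45 0 0 0 0 0" --pt "12 -45 0 0 0 0 0" --pt "12 -45 0 0 0 0 0" --pt "11.5 -46.5 0 0 0 0 0" --pt "0 0 -20 0 0 0 0" --pt "0 0 -18 0 0 0 0" --pt "0 0 0 0 0 0 0"

```text
clock: 6.4
ee_pos: [0.6101, -0.0451, 0.197]
tool_rot: [-3.137, -0.001, 1.501]
contact_force: [-0.2, -0.0, -1.6]
opening: 0.297
```

```bash
cat > fl.py <<'E'
from h import *
import sys
def flange(tag):
    s=telemetry.sense();p,d,c,W=grab('wrist',tag)
    X=cloud(d,c,W);hsv=cv2.cvtColor(p,cv2.COLOR_BGR2HSV);H,S=hsv[...,0].astype(int),hsv[...,1]
    P=X*1000-[589,-28.2,0];rr=np.hypot(P[...,0],P[...,1])
    m=(H>16)&(H<28)&(S>150)&(d>0)&(rr<38)&(rr>19)&(P[...,2]>88)&(P[...,2]<122)
    m=cv2.erode(m.astype(np.uint8),np.ones((3,3)))>0
    P=P[m];th=np.radians(16.1);Q=P[:,:2]@np.array([[np.cos(th),-np.sin(th)],[np.sin(th),np.cos(th)]])
    A=np.c_[Q,np.ones(len(Q))]
    for i in range(3):
        k=np.linalg.lstsq(A,P[:,2],rcond=None)[0];r=P[:,2]-A@k
        g=abs(r)<2.2;A,P=A[g],P[g]
    gw=np.array([[np.cos(th),-np.sin(th)],[np.sin(th),np.cos(th)]])@k[:2]
    print('t',s['clock'],'tcp',(s['ee_pos']*1000).round(1),'rot',np.degrees(s['tool_rot']).round(2),'F',s['contact_force'].round(1),'tip~',round(s['ee_pos'][2]*1000-83.2,1))
    print(len(P),'housing dz/dx %.4f dz/dy %.4f'%tuple(k[:2]),'tilt %.4f'%np.hypot(*k[:2]),'z0 %.2f'%k[2],'std %.2f'%r.std(),'high dir world deg %.0f'%np.degrees(np.arctan2(gw[1],gw[0])),'z at +x,+y,-x,-y',[round(k[2]+29*a,1) for a in (k[0],k[1],-k[0],-k[1])])
if __name__=='__main__': flange(sys.argv[1])
E
python3 fl.py f1
```

```text
t 6.4 tcp [610.1 -45.1 197. ] rot [-1.7975e+02 -3.0000e-02  8.6010e+01] F [-0.2 -0.  -1.6] tip~ 113.8
3301 housing dz/dx 0.0374 dz/dy -0.0447 tilt 0.0583 z0 109.05 std 0.65 high dir world deg -34 z at +x,+y,-x,-y [np.float64(110.1), np.float64(107.8), np.float64(108.0), np.float64(110.4)]
```

View pics/f1.png

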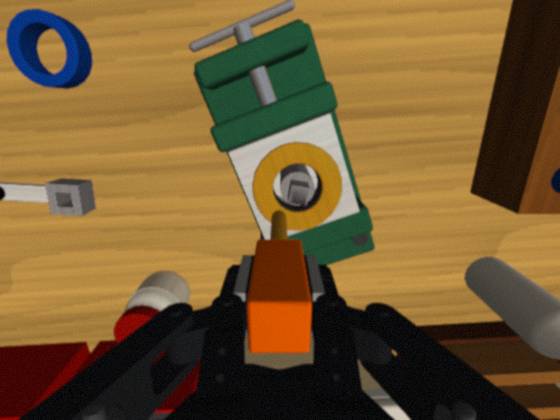

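Call:
step_arm --pt "0 0 -2 0 0 0 0" --pt "0 0 -2 0 0 0 0" --pt "0 0 -2 0 0 0 0" --pt "0 0 -1.5 0 0 0 0"

```text
clock: 6.95
ee_pos: [0.6119, -0.0453, 0.1923]
tool_rot: [3.14, 0.0, 1.501]
contact_force: [0.5, -0.7, 2.3]
opening: 0.292
```

```bash
python3 fl.py f2
```

```text
t 6.95 tcp [611.9 -45.3 192.3] rot [1.7993e+02 1.0000e-02 8.6030e+01] F [ 0.5 -0.7  2.3] tip~ 109.1
3484 housing dz/dx 0.0089 dz/dy -0.0048 tilt 0.0101 z0 108.03 std 0.65 high dir world deg -12 z at +x,+y,-x,-y [np.float64(108.3), np.float64(107.9), np.float64(107.8), np.float64(108.2)]
```

Call:
step_arm --pt "0 0 -1.5 0 0 0 0" --pt "0 0 0 0 0 0 0" --pt "0 0 10 0 0 0 0"

```text
clock: 7.38
ee_pos: [0.6105, -0.045, 0.1996]
tool_rot: [-3.139, -0.0, 1.501]
contact_force: [-0.1, 0.4, -1.8]
opening: 0.298
```

```bash
python3 fl.py f3
```

```text
t 7.375 tcp [610.5 -45.  199.6] rot [-1.7985e+02 -2.0000e-02  8.6030e+01] F [-0.1  0.4 -1.8] tip~ 116.4
3215 housing dz/dx -0.0128 dz/dy 0.0232 tilt 0.0266 z0 106.94 std 0.65 high dir world deg 135 z at +x,+y,-x,-y [np.float64(106.6), np.float64(107.6), np.float64(107.3), np.float64(106.3)]
```

Call:
step_arm --pt "0 0 30 0 0 0 0" --pt "-22 19 0 0 0 0 0" --pt "-22 18.5 0 0 0 0 0" --pt "0 0 -27 0 0 0 0" --pt "0 0 -6 0 0 0 0" --pt "0 0 -2.5 0 0 0 0" --pt "0 0 -2.5 0 0 0 0" --pt "0 0 -2.5 0 0 0 0" --pt "0 0 -2.5 0 0 0 0" --pt "0 0 0 0 0 0 0" --pt "0 0 10 0 0 0 0"

```text
clock: 8.8
ee_pos: [0.5668, -0.0077, 0.1969]
tool_rot: [-3.14, -0.0, 1.501]
contact_force: [0.6, -0.1, -1.7]
opening: 0.293
```

```bash
python3 fl.py f4
```

```text
t 8.8 tcp [566.8  -7.7 196.9] rot [-179.89   -0.     86.02] F [ 0.6 -0.1 -1.7] tip~ 113.7
1624 housing dz/dx 0.0122 dz/dy -0.0488 tilt 0.0503 z0 104.57 std 0.62 high dir world deg -60 z at +x,+y,-x,-y [np.float64(104.9), np.float64(103.2), np.float64(104.2), np.float64(106.0)]
```

View pics/f4.png

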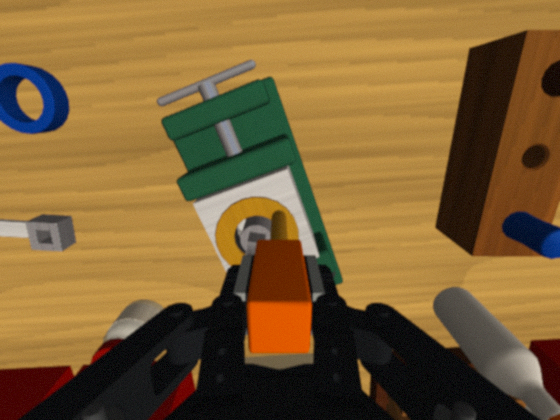

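Call:
step_arm --pt "0 0 32 0 0 0 0" --pt "19.5 -21.5 0 0 0 0 0" --pt "19.5 -21 0 0 0 0 0" --pt "0 0 -26 0 0 0 0" --pt "0 0 -9 0 0 0 0" --pt "0 0 -2.5 0 0 0 0" --pt "0 0 -2.5 0 0 0 0" --pt "0 0 -2.5 0 0 0 0" --pt "0 0 -2 0 0 0 0" --pt "0 0 0 0 0 0 0" --pt "0 0 14 0 0 0 0"

```text
clock: 10.22
ee_pos: [0.6056, -0.0499, 0.1982]
tool_rot: [-3.139, -0.001, 1.501]
contact_force: [-0.1, 0.4, -1.9]
opening: 0.299
```

```bash
python3 fl.py f5
```

```text
t 10.225 tcp [605.6 -49.9 198.2] rot [-1.7985e+02 -3.0000e-02  8.6030e+01] F [-0.1  0.4 -1.9] tip~ 115.0
3013 housing dz/dx -0.0116 dz/dy 0.0456 tilt 0.0471 z0 102.18 std 0.65 high dir world deg 120 z at +x,+y,-x,-y [np.float64(101.8), np.float64(103.5), np.float64(102.5), np.float64(100.9)]
```

Call:
step_arm --pt "0 0 32 0 0 0 0" --pt "-16 23.5 0 0 0 0 0" --pt "-16 23.5 0 0 0 0 0" --pt "0 0 -32 0 0 0 0" --pt "0 0 -7 0 0 0 0" --pt "0 0 -2.5 0 0 0 0" --pt "0 0 -2.5 0 0 0 0" --pt "0 0 -2.5 0 0 0 0" --pt "0 0 -2 0 0 0 0" --pt "0 0 0 0 0 0 0" --pt "0 0 16 0 0 0 0"

```text
clock: 11.65
ee_pos: [0.5735, -0.0032, 0.1973]
tool_rot: [-3.139, 0.0, 1.501]
contact_force: [0.2, 0.3, -1.3]
opening: 0.296
```

```bash
python3 fl.py f6
```

```text
t 11.65 tcp [573.5  -3.2 197.3] rot [-1.7984e+02  1.0000e-02  8.6020e+01] F [ 0.2  0.3 -1.3] tip~ 114.1
1775 housing dz/dx -0.0096 dz/dy -0.0513 tilt 0.0522 z0 99.61 std 0.63 high dir world deg -85 z at +x,+y,-x,-y [np.float64(99.3), np.float64(98.1), np.float64(99.9), np.float64(101.1)]
```

Call:
step_arm --pt "0 0 32 0 0 0 0" --pt "9 -27 0 0 0 0 0" --pt "9.5 -26.5 0 0 0 0 0" --pt "0 0 -32 0 0 0 0" --pt "0 0 -9 0 0 0 0" --pt "0 0 -2.5 0 0 0 0" --pt "0 0 -2.5 0 0 0 0" --pt "0 0 -2.5 0 0 0 0" --pt "0 0 -1.5 0 0 0 0" --pt "0 0 0 0 0 0 0" --pt "0 0 18 0 0 0 0"

```text
clock: 13.08
ee_pos: [0.592, -0.0564, 0.1972]
tool_rot: [-3.139, -0.001, 1.501]
contact_force: [-0.2, 0.3, -1.2]
opening: 0.296
```

```bash
python3 fl.py f7
```

```text
t 13.075 tcp [592.  -56.4 197.2] rot [-1.7983e+02 -4.0000e-02  8.6020e+01] F [-0.2  0.3 -1.2] tip~ 114.0
2664 housing dz/dx -0.0112 dz/dy 0.0419 tilt 0.0433 z0 97.56 std 0.63 high dir world deg 121 z at +x,+y,-x,-y [np.float64(97.2), np.float64(98.8), np.float64(97.9), np.float64(96.3)]
```

View pics/f7.png

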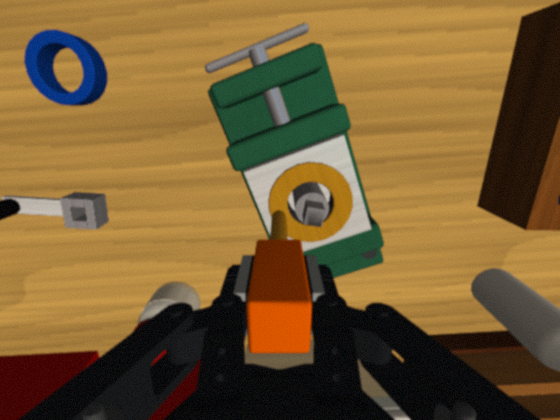

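Call:
step_arm --pt "0 0 32 0 0 0 0" --pt "-10 26.5 0 0 0 0 0" --pt "-10 26.5 0 0 0 0 0" --pt "0 0 -32 0 0 0 0" --pt "0 0 -12 0 0 0 0" --pt "0 0 -2.5 0 0 0 0" --pt "0 0 -2.5 0 0 0 0" --pt "0 0 -2.5 0 0 0 0" --pt "0 0 0 0 0 0 0" --pt "0 0 0 0 0 0 0"

```text
clock: 14.38
ee_pos: [0.5733, -0.0038, 0.179]
tool_rot: [3.141, 0.0, 1.501]
contact_force: [-1.1, 0.6, 0.2]
opening: 0.297
```

```bash
python3 fl.py f8
```

```text
t 14.375 tcp [573.3  -3.8 179. ] rot [179.97   0.    86.02] F [-1.1  0.6  0.2] tip~ 95.8
1545 housing dz/dx -0.0002 dz/dy -0.0205 tilt 0.0205 z0 96.05 std 0.61 high dir world deg -74 z at +x,+y,-x,-y [np.float64(96.0), np.float64(95.5), np.float64(96.1), np.float64(96.6)]
```

Call:
step_arm --pt "0 0 -1.5 0 0 0 0" --pt "0 0 -1.5 0 0 0 0" --pt "0 0 0 0 0 0 0"

```text
clock: 14.8
ee_pos: [0.5735, -0.0038, 0.1773]
tool_rot: [3.14, 0.0, 1.501]
contact_force: [-3.8, 1.3, 14.5]
opening: 0.298
```

Call:
step_arm --pt "0 0 22 0 0 0 0" --pt "0 0 32 0 0 0 0" --pt "11.5 -26.5 0 0 0 0 0" --pt "11.5 -26.5 0 0 0 0 0" --pt "0 0 -32 0 0 0 0" --pt "0 0 -12 0 0 0 0" --pt "0 0 -2.5 0 0 0 0" --pt "0 0 -2.5 0 0 0 0" --pt "0 0 -2.5 0 0 0 0" --pt "0 0 -2.5 0 0 0 0" --pt "0 0 0 0 0 0 0" --pt "0 0 0 0 0 0 0"

```text
clock: 16.3
ee_pos: [0.5968, -0.0568, 0.1775]
tool_rot: [3.139, 0.0, 1.502]
contact_force: [-1.0, -0.3, 9.5]
opening: 0.295
```

```bash
python3 fl.py f9
```

```text
t 16.3 tcp [596.8 -56.8 177.5] rot [1.7985e+02 2.0000e-02 8.6030e+01] F [-1.  -0.3  9.5] tip~ 94.3
2850 housing dz/dx 0.0007 dz/dy 0.0122 tilt 0.0122 z0 93.96 std 0.60 high dir world deg 103 z at +x,+y,-x,-y [np.float64(94.0), np.float64(94.3), np.float64(93.9), np.float64(93.6)]
```

Call:
step_arm --pt "0 0 -2 0 0 0 0" --pt "0 0 -2 0 0 0 0" --pt "0 0 0 0 0 0 0"

```text
clock: 16.73
ee_pos: [0.5984, -0.0572, 0.1766]
tool_rot: [3.134, 0.001, 1.502]
contact_force: [-5.2, -0.1, 31.7]
opening: 0.3
```

Call:
step_arm --pt "0 0 26 0 0 0 0" --pt "0 0 32 0 0 0 0" --pt "-12 26.5 0 0 0 0 0" --pt "-12 26.5 0 0 0 0 0" --pt "0 0 -32 0 0 0 0" --pt "0 0 -14 0 0 0 0" --pt "0 0 -3 0 0 0 0" --pt "0 0 -3 0 0 0 0" --pt "0 0 -3 0 0 0 0" --pt "0 0 -3 0 0 0 0" --pt "0 0 0 0 0 0 0" --pt "0 0 0 0 0 0 0"

```text
clock: 18.23
ee_pos: [0.5747, -0.004, 0.1763]
tool_rot: [3.134, 0.0, 1.501]
contact_force: [-4.2, 1.5, 28.5]
opening: 0.297
```

```bash
python3 fl.py f10
```

```text
t 18.225 tcp [574.7  -4.  176.3] rot [179.56   0.    86.02] F [-4.2  1.5 28.5] tip~ 93.1
1446 housing dz/dx 0.0139 dz/dy -0.0104 tilt 0.0173 z0 94.07 std 0.63 high dir world deg -21 z at +x,+y,-x,-y [np.float64(94.5), np.float64(93.8), np.float64(93.7), np.float64(94.4)]
```

Call:
step_arm --pt "0 0 10 0 0 0 0" --pt "0 0 60 0 0 0 0" --pt "0 -25 0 0 0 0 0" --pt "-40 0 0 0 0 0 0" --pt "0 0 0 0 0 0 0"

```text
clock: 18.9
ee_pos: [0.5299, -0.0289, 0.2421]
tool_rot: [-3.14, -0.0, 1.5]
contact_force: [0.6, -0.2, -1.3]
opening: 0.296
```

```bash
cat > fl2.py <<'E'
from h import *
import sys
def look(tag):
    s=telemetry.sense();p,d,c,W=grab('wrist',tag)
    np.savez(f'pics/{tag}.npz',p=p,d=d,W=W)
    X=cloud(d,c,W);hsv=cv2.cvtColor(p,cv2.COLOR_BGR2HSV);H,S,V=hsv[...,0].astype(int),hsv[...,1],hsv[...,2]
    P=X*1000-[589,-28.2,0];th=np.radians(16.1);Rm=np.array([[np.cos(th),-np.sin(th)],[np.sin(th),np.cos(th)]])
    Q=P[...,:2]@Rm;rr=np.hypot(Q[...,0],Q[...,1]);z=P[...,2]
    br=(H>16)&(H<28)&(S>150)
    def fit(m,nm):
        m=cv2.erode((m&(d>0)).astype(np.uint8),np.ones((3,3)))>0
        q,zz=Q[m],z[m]
        for i in range(3):
            A=np.c_[q,np.ones(len(q))];k=np.linalg.lstsq(A,zz,rcond=None)[0];r=zz-A@k;g=abs(r)<2;q,zz=q[g],zz[g]
        print(nm,len(zz),k.round(4),'std',r.std().round(2))
    print(s['clock'],(s['ee_pos']*1000).round(1))
    fit(br&(rr<38)&(rr>19)&(z>88)&(z<118),'flange')
    fit(~br&(S<60)&(V>130)&(rr>39)&(abs(Q[...,0])<45)&(abs(Q[...,1])<45)&(z>82)&(z<95),'housing')
    k=br&(rr<45)&(z>80); cs,_=cv2.findContours(k.astype(np.uint8),cv2.RETR_EXTERNAL,cv2.CHAIN_APPROX_NONE)
    k=max(cs,key=cv2.contourArea)[:,0,:]; 
    print('flange ctr',cv2.fitEllipse(np.array([ray(u,v,c,W,.094)[:2]*1000 for u,v in k],np.float32)))
    return p,d,c,W,X
if __name__=='__main__': look(sys.argv[1])
E
python3 fl2.py g1
```

```text
18.9 [529.9 -28.9 242.1]
flange 659 [-1.60000e-03 -1.10000e-03  9.37457e+01] std 0.63
housing 1123 [-1.20000e-03  8.00000e-04  8.89301e+01] std 0.67
flange ctr ((577.009521484375, -6.972568035125732), (20.81749725341797, 52.1436653137207), 116.44709777832031)
```

View pics/g1.png

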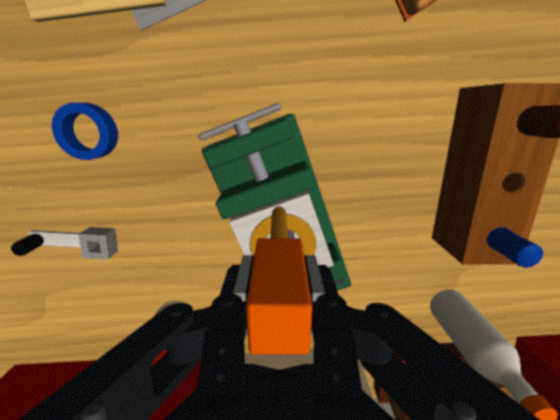

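Call:
step_arm --pt "42 4.5 0 0 0 0 0" --pt "42 4 0 0 0 0 0" --pt "0 0 -40 0 0 0 0" --pt "0 0 -18 0 0 0 0" --pt "0 0 -3 0 0 0 0" --pt "0 0 -3 0 0 0 0" --pt "0 0 -3 0 0 0 0" --pt "0 0 -3 0 0 0 0" --pt "0 0 0 0 0 0 0" --pt "0 0 0 0 0 0 0"

```text
clock: 20.2
ee_pos: [0.6184, -0.0204, 0.1764]
tool_rot: [3.134, 0.0, 1.501]
contact_force: [-4.4, 1.0, 23.3]
opening: 0.296
```

Call:
step_arm --pt "0 0 10 0 0 0 0" --pt "0 0 55 0 0 0 0" --pt "-28 -8 0 0 0 0 0" --pt "-28 -8 0 0 0 0 0" --pt "0 0 -36 0 0 0 0" --pt "0 0 -18 0 0 0 0" --pt "0 0 -3 0 0 0 0" --pt "0 0 -3 0 0 0 0" --pt "0 0 -3 0 0 0 0" --pt "0 0 -3 0 0 0 0" --pt "0 0 0 0 0 0 0" --pt "0 0 0 0 0 0 0"

```text
clock: 21.7
ee_pos: [0.5632, -0.0367, 0.1756]
tool_rot: [3.133, 0.001, 1.502]
contact_force: [-2.9, 0.9, 28.6]
opening: 0.3
```

Call:
step_arm --pt "0 0 10 0 0 0 0" --pt "0 0 60 0 0 0 0" --pt "30 30 0 0 0 0 0" --pt "25 40 0 0 0 0 0" --pt "0 30 0 0 0 0 0" --pt "0 0 0 0 0 0 0"

```text
clock: 22.45
ee_pos: [0.6152, 0.0658, 0.241]
tool_rot: [3.142, -0.0, 1.504]
contact_force: [0.3, -0.5, -2.3]
opening: 0.298
```

```bash
python3 fl2.py g2
```

```text
22.45 [615.2  65.8 241. ]
flange 2104 [ 3.6000e-03 -6.0000e-04  9.3831e+01] std 0.67
housing 2343 [-1.20000e-03  1.20000e-03  8.89962e+01] std 0.68
flange ctr ((588.9645385742188, -27.907480239868164), (70.24671173095703, 70.70723724365234), 21.7662296295166)
```

View pics/g2.png

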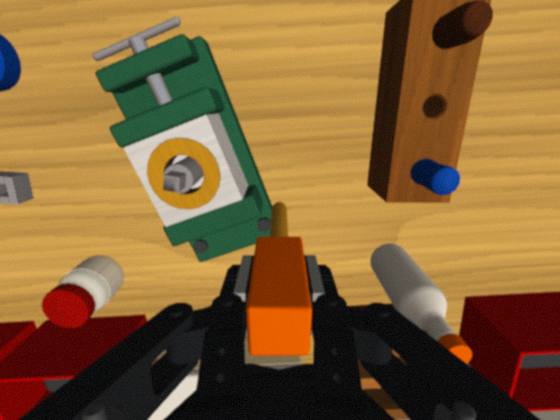

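```bash
python3 - <<'E'
from fl2 import *
for i in range(5): look('g3')
E
```

```text
22.5 [615.1  64.5 241.1]
flange 2129 [ 3.20000e-03 -1.00000e-03  9.38758e+01] std 0.7
housing 2424 [-7.00000e-04  7.00000e-04  8.89943e+01] std 0.68
flange ctr ((589.089599609375, -27.903657913208008), (70.37079620361328, 70.68999481201172), 22.463438034057617)
22.55 [615.1  63.7 241.1]
flange 2102 [ 3.30000e-03 -1.00000e-03  9.38502e+01] std 0.69
housing 2379 [3.00000e-04 9.00000e-04 8.89902e+01] std 0.69
flange ctr ((589.0328369140625, -27.954696655273438), (70.2746353149414, 70.72553253173828), 17.129079818725586)
22.6 [615.1  63.2 241.1]
flange 2137 [2.90000e-03 2.00000e-04 9.38353e+01] std 0.69
housing 2370 [-4.00000e-04  6.00000e-04  8.89837e+01] std 0.69
flange ctr ((589.007080078125, -27.92949104309082), (70.25345611572266, 70.69524383544922), 27.359445571899414)
22.65 [615.   63.  241.1]
flange 2103 [ 3.80000e-03 -4.00000e-04  9.38778e+01] std 0.7
housing 2315 [-9.00000e-04  7.00000e-04  8.89788e+01] std 0.68
flange ctr ((588.9876098632812, -27.8717041015625), (70.3125, 70.65271759033203), 21.86181640625)
22.7 [615.1  62.9 241.1]
flange 2082 [ 2.80000e-03 -1.50000e-03  9.38584e+01] std 0.67
housing 2362 [-7.00000e-04  1.00000e-03  8.89899e+01] std 0.69
flange ctr ((589.0327758789062, -27.88238525390625), (70.25886535644531, 70.69245147705078), 12.123272895812988)
```

Call:
step_arm --pt "0.5 -42 0 0 0 0 0" --pt "0.5 -42 -20 0 0 0 0" --pt "0 0 -34 0 0 0 0" --pt "0 0 -4 0 0 0 0" --pt "0 0 -4 0 0 0 0" --pt "0 0 -4 0 0 0 0" --pt "0 0 -4 0 0 0 0" --pt "0 0 0 0 0 0 0" --pt "0 0 0 0 0 0 0"

```text
clock: 23.88
ee_pos: [0.6186, -0.0201, 0.1757]
tool_rot: [3.134, 0.001, 1.502]
contact_force: [-2.7, 1.3, 25.4]
opening: 0.3
```

Call:
step_arm --pt "0 0 10 0 0 0 0" --pt "0 0 60 0 0 0 0" --pt "0 42 0 0 0 0 0" --pt "0 42 0 0 0 0 0" --pt "0 0 0 0 0 0 0"

```text
clock: 24.5
ee_pos: [0.6159, 0.0667, 0.2414]
tool_rot: [3.141, -0.001, 1.505]
contact_force: [-0.6, -0.1, -1.6]
opening: 0.295
```

```bash
python3 - <<'E'
from fl2 import *
for i in range(3): look('g4')
E
```

```text
24.5 [615.9  66.7 241.4]
flange 2058 [-4.00000e-03 -6.00000e-04  9.37497e+01] std 0.68
housing 2364 [-8.00000e-04  1.10000e-03  8.89748e+01] std 0.7
flange ctr ((588.95361328125, -27.86945915222168), (70.22502136230469, 70.740234375), 2.5911080837249756)
24.55 [616.   65.2 241.2]
flange 2150 [-2.60000e-03 -1.60000e-03  9.37905e+01] std 0.68
housing 2367 [-1.00000e-03  1.60000e-03  8.90047e+01] std 0.7
flange ctr ((588.9781494140625, -27.92618751525879), (70.21540069580078, 70.8003921508789), 7.307520866394043)
24.6 [616.   64.2 241.1]
flange 2103 [-4.30000e-03 -1.10000e-03  9.37619e+01] std 0.69
housing 2374 [-7.00000e-04  1.00000e-03  8.90118e+01] std 0.7
flange ctr ((588.9513549804688, -27.920082092285156), (70.2279281616211, 70.71219635009766), 12.605247497558594)
```

Call:
step_arm --pt "-19 41 0 0 0 0 0" --pt "-19 41 0 0 0 0 0" --pt "-19 41 0 0 0 0 0" --pt "-18.5 39.5 -20 0 0 0 0" --pt "0 0 -20 0 0 0 0" --pt "0 0 0 0 0 0 0"

```text
clock: 25.4
ee_pos: [0.5398, 0.2255, 0.1997]
tool_rot: [-3.139, 0.001, 1.501]
contact_force: [-0.7, -0.3, -0.6]
opening: 0.297
```

```bash
python3 - <<'E'
from h import *
z=np.load('pics/g4.npz');c=optics.camera_params('wrist')
X=cloud(z['d'],c,z['W']);hsv=cv2.cvtColor(z['p'],cv2.COLOR_BGR2HSV)
m=np.zeros((420,560),np.uint8);m[85:125,415:455]=(hsv[85:125,415:455,2]<75)
cs,_=cv2.findContours(m,cv2.RETR_EXTERNAL,cv2.CHAIN_APPROX_NONE);k=max(cs,key=cv2.contourArea)[:,0,:]
print('hole',cv2.fitEllipse(np.array([ray(u,v,c,z['W'],.075)[:2]*1000 for u,v in k],np.float32)))
s=telemetry.sense();print(s['clock'],s['ee_pos'],np.degrees(s['tool_rot']))
p,d,c,W=grab('wrist','w5')
cv2.imwrite('pics/w5c.png',cv2.resize(p[130:370,200:360],None,fx=2.5,fy=2.5,interpolation=cv2.INTER_CUBIC))
E
```

```text
hole ((540.8963012695312, 224.95626831054688), (19.313920974731445, 21.0925235748291), 17.381784439086914)
25.4 [0.53977901 0.22547981 0.19971323] [-1.79866028e+02  6.94587332e-02  8.60024942e+01]
```

View pics/w5c.png

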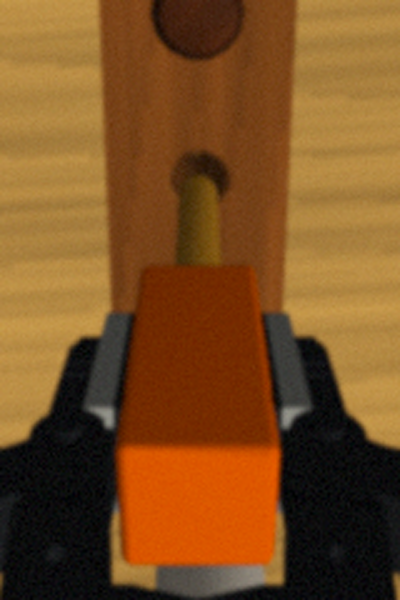

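The hole lies at (541,225) mm and the rod tip points into it, so I'll lower the drift.

Call:
step_arm --pt "0 0 -30 0 0 0 0" --pt "0 0 -35 0 0 0 0" --pt "0 0 -30 0 0 0 0" --pt "0 0 -11 0 0 0 0" --pt "0 0 -3 0 0 0 0" --pt "0 0 0 0 0 0 0"

```text
clock: 26.2
ee_pos: [0.544, 0.2254, 0.0933]
tool_rot: [3.136, -0.001, 1.499]
contact_force: [6.2, -0.1, -5.2]
opening: 0.301
```

```bash
python3 - <<'E'
from h import *
s=telemetry.sense();print(s['clock'],s['ee_pos'],np.degrees(s['tool_rot']),s['contact_force'],s['wrist_torque'],s['q'])
p,d,c,W=grab('wrist','w6')
p2,*_=grab('scene','s6')
a=cv2.resize(p[130:370,200:360],None,fx=2.5,fy=2.5,interpolation=cv2.INTER_CUBIC);b=cv2.resize(p2[80:220,290:400],(400,600),interpolation=cv2.INTER_CUBIC)
cv2.imwrite('pics/w6c.png',np.hstack([a,b]))
E
```

```text
26.2 [0.54400428 0.22536834 0.09325111] [ 1.79700722e+02 -4.25562803e-02  8.58940302e+01] [ 6.17666227 -0.11506116 -5.22276801] [-0.10138214 -1.71025741 -0.03555928] [ 0.26921177  0.51328153 -0.19504769  0.85729595 -0.00104623  0.3408737 ]
```

View pics/w6c.png

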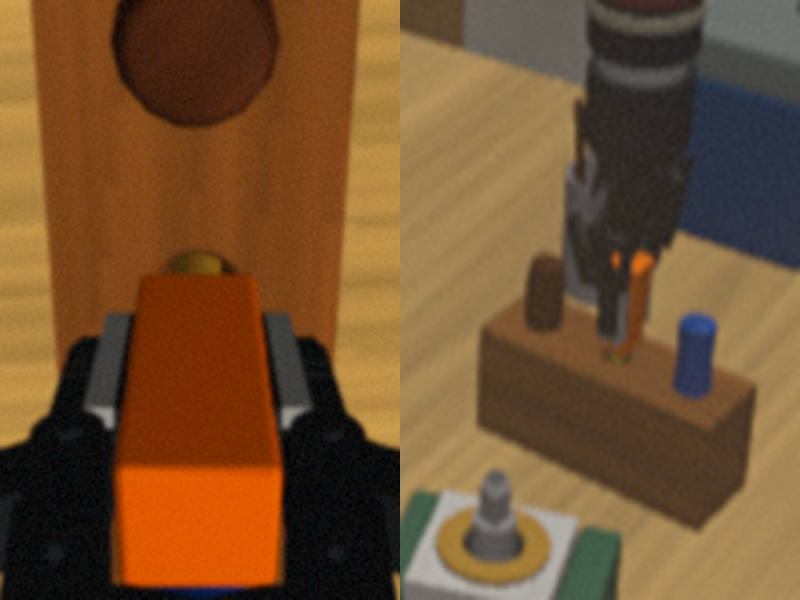

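Call:
step_arm --pt "0 0 0 0 -2.5 0 0" --pt "0 0 0 0 -2 0 0" --pt "0 0 0 0 0 0 0"

```text
clock: 26.68
ee_pos: [0.5412, 0.2256, 0.0929]
tool_rot: [3.062, -0.006, 1.5]
contact_force: [-0.1, 0.2, -2.0]
opening: 0.294
```

```bash
python3 - <<'E'
from h import *
s=telemetry.sense();print(s['clock'],s['ee_pos'],np.degrees(s['tool_rot']),s['contact_force'],s['wrist_torque'])
c=optics.camera_params('wrist');W=c['hand_eye']
p,d,c,_=grab('wrist','w7')
p2,*_=grab('scene','s7')
a=cv2.resize(p[130:370,200:360],None,fx=2.5,fy=2.5,interpolation=cv2.INTER_CUBIC);b=cv2.resize(p2[80:220,290:400],(400,600),interpolation=cv2.INTER_CUBIC)
cv2.imwrite('pics/w7c.png',np.hstack([a,b]))
# drift geometry in tool frame at w5: edges
for nm,u,v,z in [('w5 top near',279,130+446/2.5,-.043),('w5 top far',279,130+563/2.5,-.043),('under near',279,130+266/2.5,.017),('tip near',279,130+175/2.5,.083)]:
    print(nm,(ray(u,v,c,W,z)*1000).round(1))
E
```

```text
26.675 [0.54117561 0.22556267 0.09289344] [175.45082234  -0.33011669  85.9634791 ] [-0.14342644  0.18189092 -2.04752331] [0.00035795 0.09676356 0.00872704]
w5 top near [  0.1  -7.  -43. ]
w5 top far [  0.1  17.2 -43. ]
under near [  0.2 -11.4  17. ]
tip near [  0.3 -13.3  83. ]
```

View pics/w7c.png

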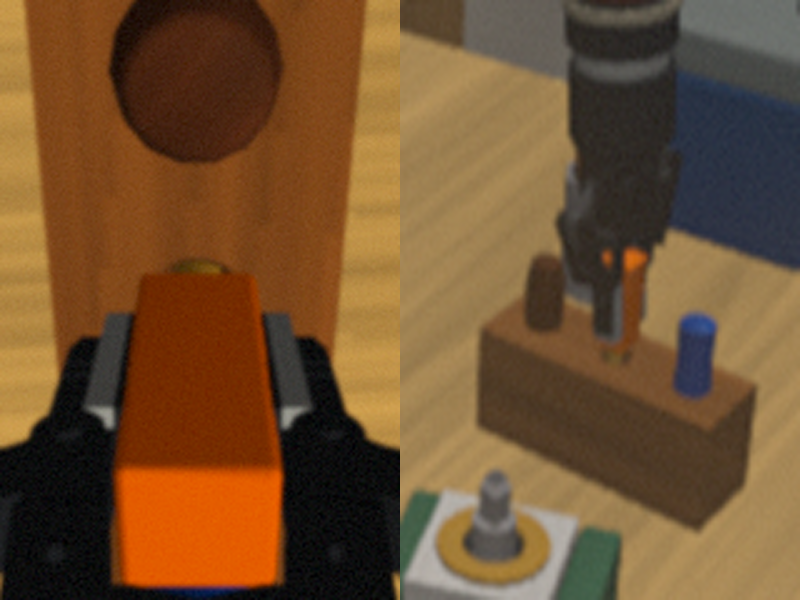

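Call:
step_arm --pt "0 0 -3 0 -1 0 0" --pt "0 0 -2 0 0 0 0" --pt "0 0 0 0 0 0 0"

```text
clock: 27.15
ee_pos: [0.5403, 0.2262, 0.0865]
tool_rot: [3.047, -0.006, 1.502]
contact_force: [-0.1, 1.2, -1.7]
opening: 0.302
```

Call:
step_arm --pt "0 0 -2 0 0 0 0" --pt "0 0 0 0 0 0 0"

```text
clock: 27.4
ee_pos: [0.5405, 0.2263, 0.0846]
tool_rot: [3.046, -0.007, 1.502]
contact_force: [-0.2, 1.1, -1.7]
opening: 0.299
```

```bash
python3 - <<'E'
from h import *
s=telemetry.sense();print(s['clock'],s['ee_pos'],np.degrees(s['tool_rot']),s['contact_force'],s['wrist_torque'])
p,d,c,_=grab('wrist','w8')
p2,*_=grab('scene','s8')
a=cv2.resize(p[130:370,200:360],None,fx=2.5,fy=2.5,interpolation=cv2.INTER_CUBIC);b=cv2.resize(p2[80:220,290:400],(400,600),interpolation=cv2.INTER_CUBIC)
cv2.imwrite('pics/w8c.png',np.hstack([a,b]))
E
```

```text
27.4 [0.54047017 0.22629824 0.0846204 ] [174.5283877   -0.37387298  86.04465011] [-0.19240173  1.13390399 -1.74135452] [-0.02256368  0.18700972 -0.02045903]
```

View pics/w8c.png

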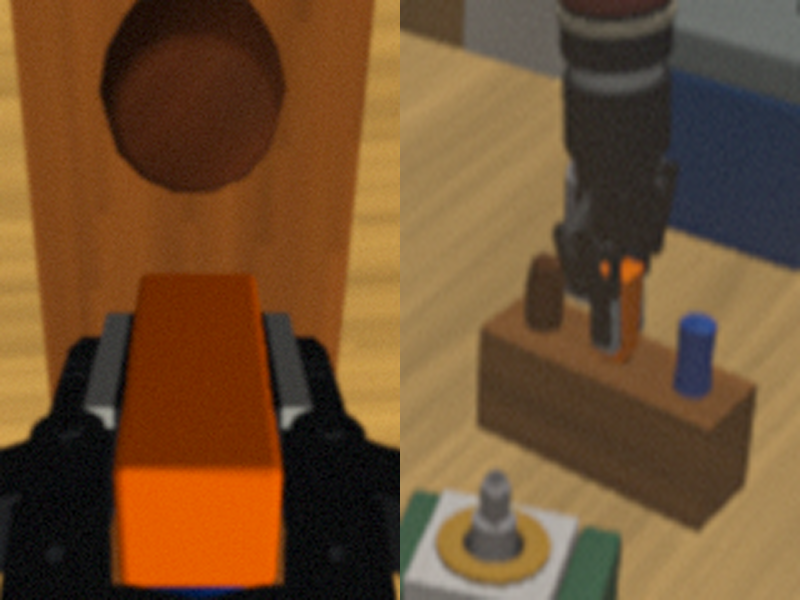

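Call:
step_arm --pt "0 0 -1.5 0 0 0 0" --pt "0 0 -0.5 0 0 0 0"

```text
clock: 27.75
ee_pos: [0.5408, 0.2264, 0.0837]
tool_rot: [3.045, -0.007, 1.502]
contact_force: [-6.4, -1.4, 13.7]
opening: 0.297
```

Contact at 13.7 N means the handle is on the stand. I'll open and rise.

Call:
step_arm --pt "0 0 1.5 0 0 0 0" --pt "0 0 0 0 0 0 0.45" --pt "0 0 0 0 0 0 0.8" --pt "0 0 0 0 0 0 1" --pt "0 0 0 0 0 0 1" --pt "0 0 0 0 0 0 1" --pt "0 0 30 0 0 0 1" --pt "0 0 40 0 0 0 1" --pt "0 0 40 0 5.5 0 1" --pt "0 0 0 0 0 0 1"

```text
clock: 29.0
ee_pos: [0.5434, 0.2267, 0.1976]
tool_rot: [3.137, -0.002, 1.501]
contact_force: [0.2, -0.1, 0.5]
opening: 0.998
```

```bash
python3 - <<'E'
from h import *
s=telemetry.sense();print(s['clock'],s['ee_pos'],np.degrees(s['tool_rot']),s['contact_force'])
p,d,c,W=grab('wrist','w9');np.savez('pics/w9.npz',p=p,d=d,W=W)
X=cloud(d,c,W)
hsv=cv2.cvtColor(p,cv2.COLOR_BGR2HSV)
m=(hsv[...,0]<16)&(hsv[...,1]>200)&(X[...,2]>.125)&(X[...,2]<.15);m=cv2.erode(m.astype(np.uint8),np.ones((3,3)))>0
P=X[m]*1000;A=np.c_[P[:,:2]-P[:,:2].mean(0),np.ones(len(P))];print(len(P),P.mean(0),np.linalg.lstsq(A,P[:,2],rcond=None)[0])
E
```

```text
29.0 [0.54340025 0.22669974 0.19757426] [ 1.79749369e+02 -1.02108781e-01  8.59887828e+01] [ 0.15120365 -0.11844795  0.51367112]
1012 [537.25215939 226.37411535 133.73072866] [ 5.51630577e-02 -1.20556117e-02  1.33730729e+02]
```

View pics/w9.png

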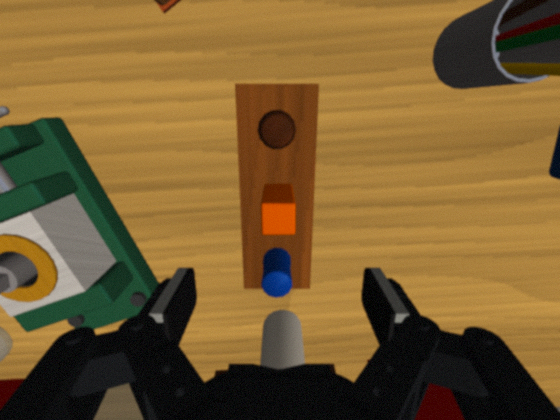

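The drift is back upright in the middle hole at (279,213). Next I'll go over the shaft with the tool turned for the lever.

Call:
step_arm --pt "4.5 -25 5 0 0 -9.6 1" --pt "4.5 -25 5 0 0 -9.6 1" --pt "4.5 -25 5 0 0 -9.6 1" --pt "4.5 -25 5 0 0 -9.6 1" --pt "4.5 -25 5 0 0 -9.6 1" --pt "4.5 -25 5 0 0 -9.6 1" --pt "4.5 -25 5 0 0 -9.6 1" --pt "4.5 -25 5 0 0 -9.6 1" --pt "4.5 -25 5 0 0 -9.6 1" --pt "4.5 -25 5 0 0 -9.6 1" --pt "0 0 0 0 0 0 1"

```text
clock: 30.42
ee_pos: [0.5853, -0.025, 0.2432]
tool_rot: [3.141, 0.001, -0.176]
contact_force: [0.3, 0.6, -0.1]
opening: 1.001
```

```bash
python3 - <<'E'
from fl2 import *
s=telemetry.sense();print(s['ee_pos'],np.degrees(s['tool_rot']))
p,d,c,W,X=look('w10')
u,v=proj([.589,-.028,.12],c,W).astype(int);print(u,v)
cv2.imwrite('pics/w10c.png',cv2.resize(p[v-40:v+40,u-40:u+40],None,fx=7,fy=7,interpolation=cv2.INTER_CUBIC))
print(u-40,v-40)
E
```

```text
[ 0.5852801  -0.02496501  0.24320189] [ 1.79979655e+02  3.26308036e-02 -1.01086379e+01]
30.425 [585.3 -25.  243.2]
flange 1931 [-2.90000e-03 -9.00000e-04  9.38127e+01] std 0.66
housing 2034 [-1.00000e-04  8.00000e-04  8.90321e+01] std 0.69
flange ctr ((589.4461059570312, -27.862056732177734), (70.13860321044922, 70.52824401855469), 151.4867401123047)
282 204
242 164
```

View pics/w10.png

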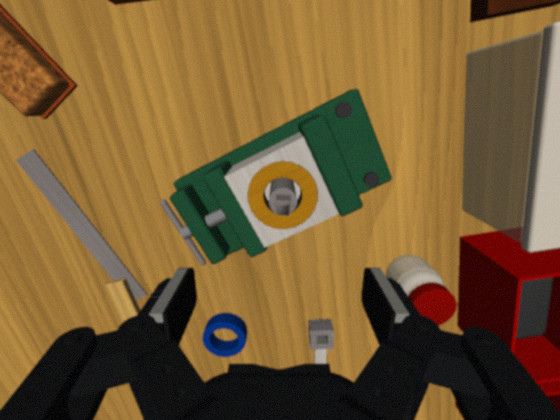

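View pics/w10c.png

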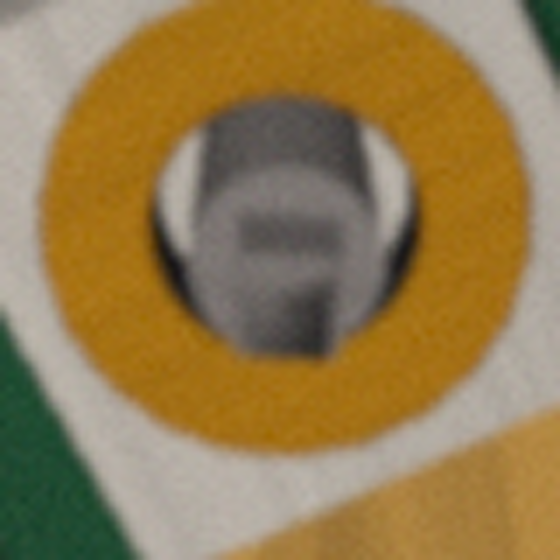

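Call:
step_arm --pt "0 -35 -40 0 0 0 1" --pt "0 -30 -40 0 0 0 1" --pt "0 0 0 0 0 0 1"

```text
clock: 30.85
ee_pos: [0.5828, -0.0886, 0.1606]
tool_rot: [-3.141, 0.006, -0.173]
contact_force: [-0.3, 0.3, -0.4]
opening: 1.002
```

```bash
python3 - <<'E'
from h import *
s=telemetry.sense();print(s['clock'],s['ee_pos'],np.degrees(s['tool_rot']))
p,d,c,W=grab('wrist','w11');np.savez('pics/w11.npz',p=p,d=d,W=W)
u,v=proj([.589,-.028,.125],c,W).astype(int);print(u,v)
q=p[v-60:v+60,u-60:u+60]
q=cv2.convertScaleAbs(q,alpha=1.6,beta=-60)
cv2.imwrite('pics/w11c.png',cv2.resize(q,None,fx=5,fy=5,interpolation=cv2.INTER_CUBIC))
E
```

```text
30.85 [ 0.58282826 -0.088599    0.16058133] [-179.9676428     0.36424036   -9.91255525]
269 149
```

View pics/w11c.png

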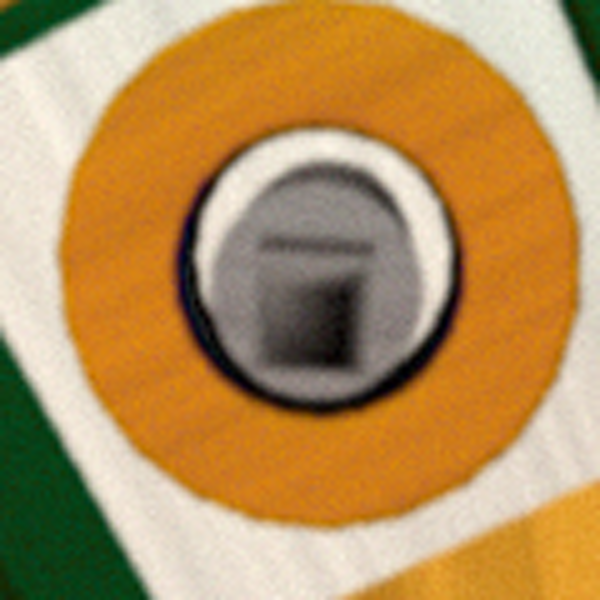

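```bash
python3 - <<'E'
from h import *
z=np.load('pics/w11.npz');p=z['p']
q=cv2.cvtColor(p[120:170,245:297],cv2.COLOR_BGR2GRAY)
q=cv2.resize(q,None,fx=11,fy=11,interpolation=cv2.INTER_CUBIC)
q=cv2.GaussianBlur(q,(0,0),4)
q=np.clip((q.astype(float)-60)*2.2,0,255).astype(np.uint8)
cv2.imwrite('pics/w11d.png',q);print(z['W'][:3,3])
E
```

```text
[ 0.59949291 -0.00536734  0.30245205]
```

View pics/w11d.png

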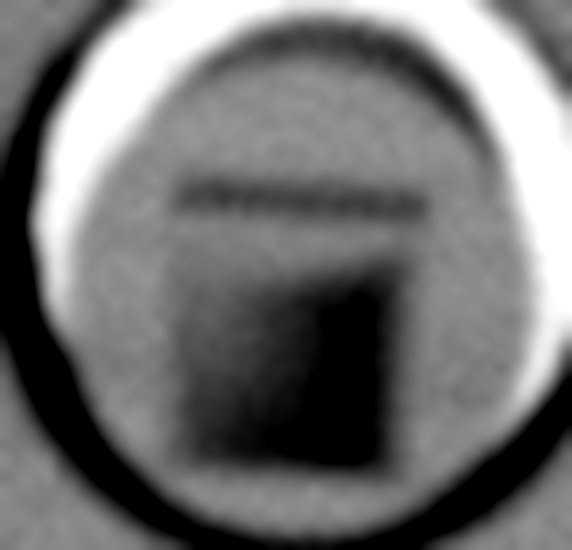

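```bash
python3 - <<'E'
from h import *
z=np.load('pics/w11.npz');c=optics.camera_params('wrist');W=z['W'];p=z['p']
g=cv2.GaussianBlur(cv2.cvtColor(p,cv2.COLOR_BGR2GRAY).astype(np.float32),(0,0),.6)
# subpixel: strip centre per column
f=lambda x,y:(245+(x+.5)/11-.5,120+(y+.5)/11-.5)
pts=[]
for u in range(263,283):
    col=g[133:143,u];b=np.median(np.r_[col[:2],col[-2:]]);w=np.clip(b-col,0,None);
    pts.append((u,133+(w*np.arange(10)).sum()/w.sum(),w.max().round(1)))
print(pts)
q=np.array([(a,b) for a,b,m in pts if m>4])
P=np.array([ray(u,v,c,W,.118)[:2] for u,v in q])*1000
k=np.polyfit(P[:,0],P[:,1],1);print('strip angle',np.degrees(np.arctan(k[0])),'ends',P[0],P[-1],'res',np.std(P[:,1]-np.polyval(k,P[:,0])))
for nm,a,b,h in [('bottom edge',(180,470),(385,480),.132),('right',(408,265),(392,470),.132)]:
    A,B=ray(*f(*a),c,W,h)[:2]*1000,ray(*f(*b),c,W,h)[:2]*1000
    print(nm,A,B,np.degrees(np.arctan2(*(B-A)[::-1])),np.linalg.norm(B-A))
for nm,pt,h in [('strip tl (shoulder)',(170,178),.11),('strip tr',(430,192),.11),('tl 129',(170,215),.129),('tr129',(425,222),.129)]:
    print(nm,ray(*f(*pt),c,W,h)*1000)
print('expected centre by depth');X=cloud(z['d'],c,W)*1000
m=(X[...,2]>122)&(X[...,2]<145)&(np.hypot(X[...,0]-589,X[...,1]+28)<20);print(X[m].mean(0),m.sum())
# shoulder: gray at z 106..112
m=(X[...,2]>105)&(X[...,2]<113)&(np.hypot(X[...,0]-589,X[...,1]+28)<20);r=cv2.minEnclosingCircle(X[m][:,:2].astype(np.float32));print(r,m.sum())
E
```

```text
[(263, np.float64(137.54789632965196), np.float32(24.2)), (264, np.float64(137.41048074513844), np.float32(27.6)), (265, np.float64(137.60431628958298), np.float32(30.1)), (266, np.float64(137.70898268616511), np.float32(27.5)), (267, np.float64(137.7383248550018), np.float32(26.9)), (268, np.float64(137.78188778661746), np.float32(28.3)), (269, np.float64(137.6998912818602), np.float32(27.6)), (270, np.float64(137.8102946455666), np.float32(26.4)), (271, np.float64(137.93026581111283), np.float32(27.3)), (272, np.float64(138.00375146724693), np.float32(28.5)), (273, np.float64(138.07098051022925), np.float32(29.6)), (274, np.float64(138.06754408304417), np.float32(27.6)), (275, np.float64(138.17671394077522), np.float32(28.2)), (276, np.float64(138.2223547406416), np.float32(29.5)), (277, np.float64(138.34997862646725), np.float32(27.7)), (278, np.float64(138.53078540777298), np.float32(28.7)), (279, np.float64(138.6647283240701), np.float32(27.4)), (280, np.float64(138.8537107348387), np.float32(23.7)), (281, np.float64(138.91849451263582), np.float32(24.6)), (282, np.float64(138.85812047543425), np.float32(23.9))]
strip angle -14.13178565798103 ends [585.70061789 -20.87025706] [597.05956986 -23.64456241] res 0.06513662338134293
bottom edge [582.88155566 -33.30455777] [593.49736027 -35.68537408] -12.640617180051114 10.87950338125884
right [596.59070124 -24.85004941] [593.9538296  -35.22453894] -104.26082683602736 10.704350754254184
strip tl (shoulder) [583.42719006 -20.0978972  110.        ]
strip tr [598.18125112 -23.47113878 110.        ]
tl 129 [584.64823977 -20.50361235 129.        ]
tr129 [597.79535026 -23.15614502 129.        ]
expected centre by depth
[589.91295098 -27.29827453 133.66922881] 594
((589.4766845703125, -28.439611434936523), 14.032370567321777) 846
```

Call:
step_arm --pt "5 -48 15 0 0 0 1" --pt "5 -48 15 0 0 0 1" --pt "5 -48 10 0 0 0 1" --pt "5 -48 0 0 0 0 1" --pt "0 0 0 0 0 0 1"

```text
clock: 31.52
ee_pos: [0.6063, -0.2826, 0.2052]
tool_rot: [3.141, -0.002, -0.175]
contact_force: [0.6, -0.4, -1.5]
opening: 0.996
```

```bash
python3 - <<'E'
from h import *
s=telemetry.sense();print(s['clock'],s['ee_pos'],np.degrees(s['tool_rot']))
p,d,c,W=grab('wrist','w12');np.savez('pics/w12.npz',p=p,d=d,W=W)
for h in (.026,.013,.0): print(proj([s['ee_pos'][0],s['ee_pos'][1],h],c,W))
cv2.imwrite('pics/w12c.png',cv2.resize(p[130:350,190:350],None,fx=3.5,fy=2.7,interpolation=cv2.INTER_CUBIC))
E
```

```text
31.525 [ 0.60633318 -0.28261071  0.20517433] [ 1.79944845e+02 -1.18024784e-01 -1.00197517e+01]
[277.4841359  186.47233243]
[277.51123401 183.6172882 ]
[277.53646121 180.95936314]
```

View pics/w12.png

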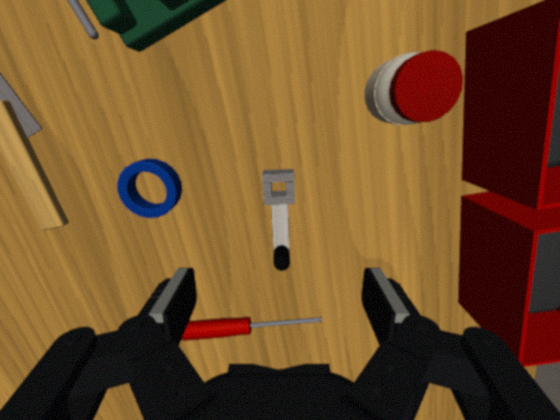

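```bash
python3 - <<'E'
from h import *
z=np.load('pics/w12.npz');c=optics.camera_params('wrist');W=z['W'];p=z['p'];X=cloud(z['d'],c,W)*1000
hsv=cv2.cvtColor(p,cv2.COLOR_BGR2HSV);S=hsv[...,1]
m=np.zeros((420,560),np.uint8);m[160:215,255:305]=((S<70)&(X[...,2]>19))[160:215,255:305]
cs,hi=cv2.findContours(m,cv2.RETR_CCOMP,cv2.CHAIN_APPROX_NONE)
for k,hh in zip(cs,hi[0]):
    if cv2.contourArea(k)<30: continue
    P=np.array([ray(u,v,c,W,.026)[:2]*1000 for u,v in k[:,0,:]],np.float32);r=cv2.minAreaRect(P);print('hole' if hh[3]>=0 else 'outer',len(k),k[:,0].mean(0),r)
m=np.zeros((420,560),np.uint8);m[200:250,265:300]=((S<70))[200:250,265:300]
cs,_=cv2.findContours(m,cv2.RETR_EXTERNAL,cv2.CHAIN_APPROX_NONE);k=max(cs,key=cv2.contourArea)
P=np.array([ray(u,v,c,W,.01)[:2]*1000 for u,v in k[:,0,:]],np.float32);print('arm',cv2.minAreaRect(P),'line',cv2.fitLine(P,cv2.DIST_L2,0,.01,.01).ravel())
m=((hsv[...,2]<60)).astype(np.uint8);m[:235]=0;m[275:]=0;m[:,:270]=0;m[:,295:]=0
P=X[(m>0)&(X[...,2]>40)];print('grip top',P.mean(0),len(P))
E
```

```text
outer 118 [278.07627119 187.61864407] ((606.6222534179688, -284.1272277832031), (37.5207633972168, 34.7466926574707), 82.275634765625)
hole 56 [278.30357143 187.67857143] ((606.6920166015625, -283.9678955078125), (17.50251579284668, 18.19012451171875), 79.96430206298828)
arm ((598.6727294921875, -335.9149169921875), (65.57717895507812, 33.81425476074219), 79.9590072631836) line [ 1.20944716e-01  9.92659271e-01  6.00444458e+02 -3.30925781e+02]
grip top [ 596.21244061 -364.27952662   50.64788498] 195
```

View pics/w12c.png

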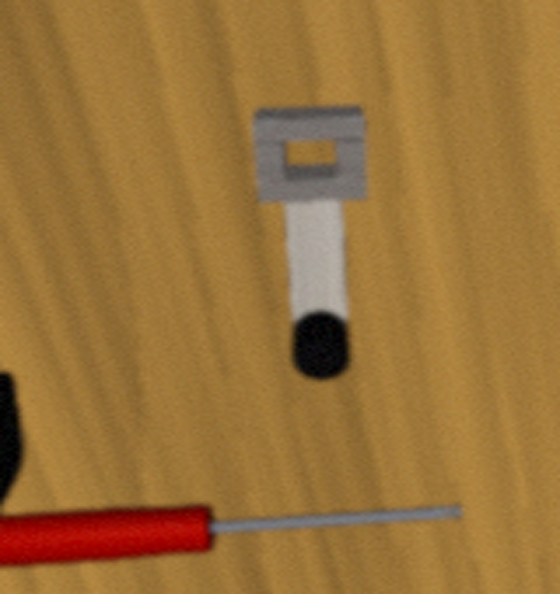

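Call:
step_arm --pt "0.3 -1.2 -45 0 0 2.5 1" --pt "0 0 -55 0 0 0 1" --pt "0 0 -50 0 0 0 1" --pt "0 0 -35 0 0 0 1" --pt "0 0 -10 0 0 0 1" --pt "0 0 0 0 0 0 1"

```text
clock: 32.33
ee_pos: [0.6064, -0.2808, 0.0101]
tool_rot: [-3.142, -0.0, -0.129]
contact_force: [0.3, -0.4, 0.7]
opening: 0.999
```

```bash
python3 - <<'E'
from h import *
s=telemetry.sense();print(s['clock'],s['ee_pos'],np.degrees(s['tool_rot']),s['contact_force'])
p,d,c,W=grab('wrist','w13')
E
```

```text
32.325 [ 0.60644827 -0.28080539  0.01011662] [-1.79997162e+02 -2.32098817e-02 -7.38104834e+00] [ 0.31210609 -0.36801508  0.67244608]
```

View pics/w13.png

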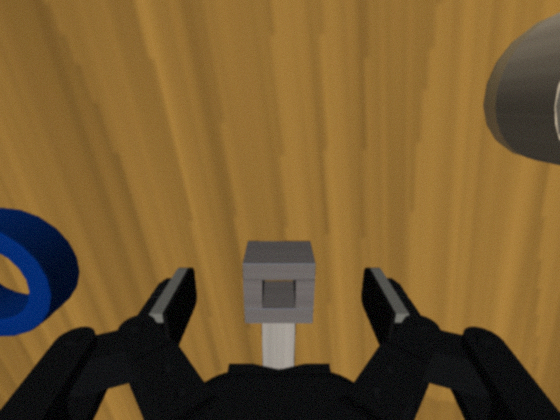

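Call:
step_arm --pt "0.2 -3 -5 0 0 0 1" --pt "0 0 -2 0 0 0 1" --pt "0 0 0 0 0 0 0.3" --pt "0 0 0 0 0 0 0" --pt "0 0 0 0 0 0 0" --pt "0 0 0 0 0 0 0" --pt "0 0 0 0 0 0 0"

```text
clock: 33.25
ee_pos: [0.6063, -0.285, 0.0027]
tool_rot: [3.141, -0.001, -0.13]
contact_force: [-0.1, 0.6, 4.6]
opening: 0.41
```

Call:
step_arm --pt "0 0 8 0 0 0 0" --pt "0 0 50 0 0 0 0" --pt "0 0 60 0 0 0 0" --pt "0 0 55 0 0 0 0" --pt "0 0 0 0 0 0 0"

```text
clock: 33.88
ee_pos: [0.6084, -0.2863, 0.1807]
tool_rot: [3.138, -0.008, -0.13]
contact_force: [-0.2, -0.6, -2.8]
opening: 0.408
```

```bash
python3 - <<'E'
from h import *
s=telemetry.sense();print(s['clock'],s['ee_pos'],np.degrees(s['tool_rot']),s['contact_force'],s['opening'])
p,d,c,W=grab('wrist','w14')
E
```

```text
33.875 [ 0.60836064 -0.28629607  0.18067678] [179.8053174   -0.44113035  -7.47295129] [-0.19179166 -0.57777758 -2.80457531] 0.40751475654643377
```

View pics/w14.png

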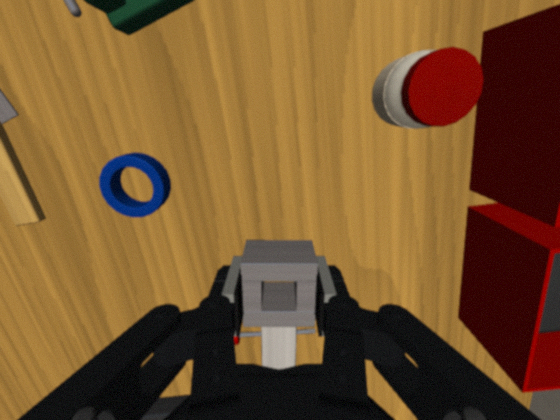

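```bash
python3 - <<'E'
import cv2,numpy as np
p=cv2.imread('pics/w14.png')[230:340,225:335]
p=cv2.convertScaleAbs(p,alpha=1.7,beta=-40)
cv2.imwrite('pics/w14c.png',cv2.resize(p,None,fx=5,fy=5,interpolation=cv2.INTER_CUBIC))
E
```

```text
(no output)
```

View pics/w14c.png

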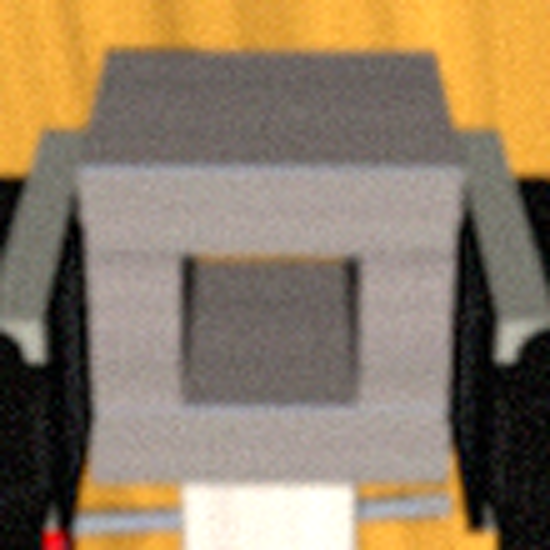

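```bash
python3 - <<'E'
from h import *
c=optics.camera_params('wrist');W=c['hand_eye']
f=lambda x,y:(225+(x+.5)/5-.5,230+(y+.5)/5-.5)
for h in (-.0233,-.021):
  for nm,a in [('hole t',(272,255)),('hole b',(272,407)),('hole l',(183,330)),('hole r',(359,330)),('top near',(272,167)),('top far',(272,485)),]:
    print(h,nm,(ray(*f(*a),c,W,h)*1000).round(1))
print((ray(*f(272,52),c,W,.0027)*1000).round(1),'under near')
s=telemetry.sense();T=T_tool(s);print(T[:3,:3].round(3))
E
```

```text
-0.0233 hole t [  1.3  -8.2 -23.3]
-0.0233 hole b [  1.3   8.9 -23.3]
-0.0233 hole l [ -7.2   0.1 -23.3]
-0.0233 hole r [  9.6   0.  -23.3]
-0.0233 top near [  1.3 -17.5 -23.3]
-0.0233 top far [  1.3  18.2 -23.3]
-0.021 hole t [  1.3  -6.7 -21. ]
-0.021 hole b [  1.3  10.7 -21. ]
-0.021 hole l [ -7.4   1.7 -21. ]
-0.021 hole r [  9.7   1.7 -21. ]
-0.021 top near [  1.3 -16.2 -21. ]
-0.021 top far [  1.3  20.2 -21. ]
[  1.3 -16.8   2.7] under near
[[ 0.991 -0.13   0.003]
 [-0.13  -0.992 -0.002]
 [ 0.003  0.001 -1.   ]]
```

Call:
step_arm --pt "-3.5 43 0 0 0 -1.5 0" --pt "-3.5 43 0 0 0 -1 0" --pt "-3.5 43 0 0 0 -1 0" --pt "-3 43 0 0 0 -1 0" --pt "-3 43 0 0 0 -1 0" --pt "-3 43 0 0 0 -1 0" --pt "0 0 -15 0 0 0 0" --pt "0 0 0 0 0 0 0"

```text
clock: 34.92
ee_pos: [0.5849, -0.0269, 0.1579]
tool_rot: [3.141, 0.004, -0.243]
contact_force: [-0.4, -0.9, -1.7]
opening: 0.409
```

```bash
python3 - <<'E'
from h import *
s=telemetry.sense();print(s['clock'],s['ee_pos'],np.degrees(s['tool_rot']),s['contact_force'],s['opening'])
p,d,c,W=grab('wrist','w15')
p2,*_=grab('scene','s15')
b=cv2.resize(p2[130:270,240:400],(640,560),interpolation=cv2.INTER_CUBIC);cv2.imwrite('pics/s15c.png',b)
E
```

```text
34.925 [ 0.58485665 -0.02686741  0.15787585] [179.96051528   0.24832924 -13.94264773] [-0.41816135 -0.92111657 -1.72290973] 0.40912886790576103
```

View pics/w15.png

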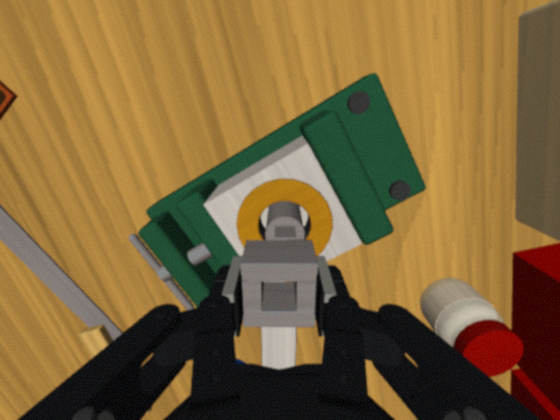

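View pics/s15c.png

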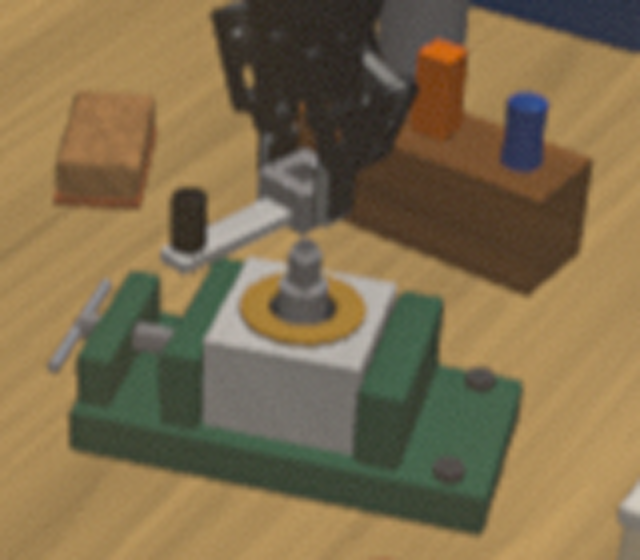

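Call:
step_arm --pt "3.4 -0.8 0 0 0 0 0" --pt "0 0 0 0 0 0 0"

```text
clock: 35.28
ee_pos: [0.5905, -0.0285, 0.1605]
tool_rot: [-3.142, -0.001, -0.245]
contact_force: [0.7, -0.4, -2.0]
opening: 0.404
```

```bash
python3 - <<'E'
from h import *
s=telemetry.sense();print(s['clock'],s['ee_pos'],np.degrees(s['tool_rot']),s['contact_force'],s['opening'])
p,d,c,W=grab('wrist','w16')
# boss side and shaft centre columns
q=p[170:340,215:345];q=cv2.convertScaleAbs(q,alpha=1.6,beta=-40)
cv2.imwrite('pics/w16c.png',cv2.resize(q,None,fx=4.5,fy=3.5,interpolation=cv2.INTER_CUBIC))
print(proj([.5894,-.0284,.138],c,W),proj([.5894,-.0284,.110],c,W), proj(s['ee_pos']+T_tool(s)[:3,:3]@[.0012,.0004,.0027],c,W))
E
```

```text
35.275 [ 0.59046794 -0.02847101  0.16049677] [-1.79997141e+02 -3.72144068e-02 -1.40301412e+01] [ 0.69398129 -0.36445206 -2.0346086 ] 0.40393585824450606
[275.25344836 251.40108362] [275.6871427  233.17590638] [278.88451627 268.15330009]
```

View pics/w16c.png

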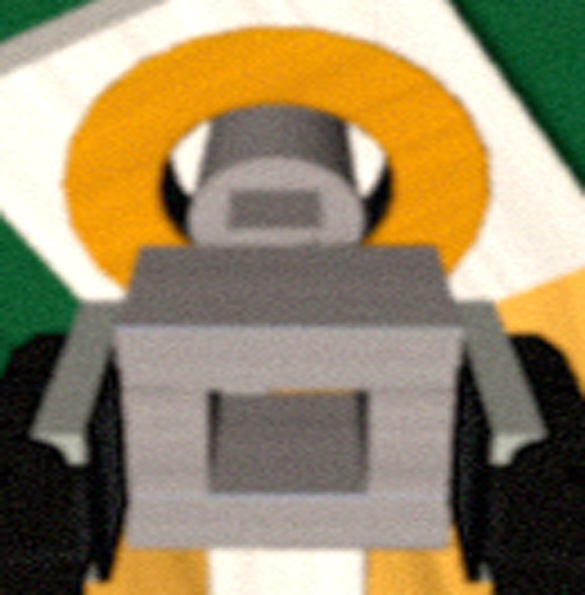

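Call:
step_arm --pt "-2 0.6 0 0 0 0 0" --pt "0 0 0 0 0 0 0" --pt "0 0 0 0 0 0 0" --pt "0 0 0 0 0 0 0"

```text
clock: 35.83
ee_pos: [0.588, -0.0271, 0.1603]
tool_rot: [-3.142, -0.0, -0.244]
contact_force: [-0.7, 0.2, -2.6]
opening: 0.41
```

```bash
python3 - <<'E'
from h import *
for i in range(2):
    s=telemetry.sense();print(s['clock'],s['ee_pos'],np.degrees(s['tool_rot']),s['contact_force'],s['opening'])
    p,d,c,W=grab('wrist','w17')
q=p[170:340,215:345];q=cv2.convertScaleAbs(q,alpha=1.6,beta=-40)
cv2.imwrite('pics/w17c.png',cv2.resize(q,None,fx=4.5,fy=3.5,interpolation=cv2.INTER_CUBIC))
E
```

```text
35.825 [ 0.58796479 -0.02710448  0.16034591] [-1.79999658e+02 -6.18622768e-03 -1.39732057e+01] [-0.67226829  0.18416148 -2.59162321] 0.4102832234513998
35.875 [ 0.58796221 -0.02708692  0.16032096] [ 1.79999045e+02 -4.63914542e-03 -1.39713946e+01] [-0.45691801  0.49417343 -1.96527847] 0.4073051345521677
```

View pics/w17c.png

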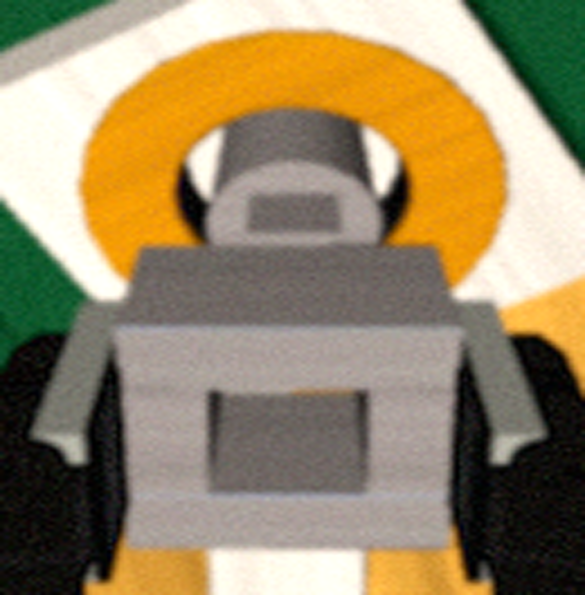

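```bash
python3 - <<'E'
from h import *
c=optics.camera_params('wrist');W=c['hand_eye'];print(c['cx'],W)
f=lambda x,y:(215+(x+.5)/4.5-.5,170+(y+.5)/3.5-.5)
for nm,a,h in [('holeL',(210,440),-.0233),('holeR',(369,440),-.0233),('holeT',(290,390),-.0233),('holeB',(290,494),-.0233),('shaftL base',(246,195),.0503),('shaftR base',(342,190),.0503),('flangeL',(82,185),.066),('flangeR',(506,185),.066)]:
    print(nm,(ray(*f(*a),c,W,h)*1000).round(2))
s=telemetry.sense();T=T_tool(s);print('shaft in tool by world est',(np.linalg.inv(T)@[.5894,-.0284,.125,1])[:3]*1000)
E
```

```text
278.6466448246018 [[ 9.99999685e-01 -2.98465841e-04  7.35166431e-04  1.17811107e-03]
 [-4.05447118e-05 -9.44563940e-01 -3.28327521e-01 -8.50226334e-02]
 [ 7.92406250e-04  3.28327388e-01 -9.44563655e-01 -1.41829055e-01]
 [ 0.00000000e+00  0.00000000e+00  0.00000000e+00  1.00000000e+00]]
holeL [ -7.19  -0.2  -23.3 ]
holeR [  9.65  -0.21 -23.3 ]
holeT [  1.28  -8.09 -23.3 ]
holeB [  1.29   8.65 -23.3 ]
shaftL base [-5.6  -5.92 50.3 ]
shaftR base [ 9.47 -7.01 50.3 ]
flangeL [-33.91  -1.8   66.  ]
flangeR [37.91 -1.82 66.  ]
shaft in tool by world est [ 1.71038895  0.94969885 35.30685796]
```

Call:
step_arm --pt "0.5 -0.5 -15 0 0 0 0" --pt "0 0 -7 0 0 0 0" --pt "0 0 -5 0 0 0 0" --pt "0 0 -5 0 0 0 0" --pt "0 0 0 0 0 0 0"

```text
clock: 36.55
ee_pos: [0.5882, -0.0276, 0.1279]
tool_rot: [3.142, 0.001, -0.244]
contact_force: [0.1, -0.2, -2.1]
opening: 0.408
```

Call:
step_arm --pt "0 0 -5 0 0 0 0" --pt "0 0 -4 0 0 0 0" --pt "0 0 -3 0 0 0 0" --pt "0 0 -2 0 0 0 0" --pt "0 0 -1 0 0 0 0" --pt "0 0 0 0 0 0 0"

```text
clock: 37.3
ee_pos: [0.5884, -0.0276, 0.1133]
tool_rot: [-3.142, -0.0, -0.244]
contact_force: [0.0, -0.6, -2.5]
opening: 0.406
```

Call:
step_arm --pt "0 0 -1 0 0 0 0" --pt "0 0 -1 0 0 0 0" --pt "0 0 -1 0 0 0 0" --pt "0 0 0 0 0 0 0"

```text
clock: 37.8
ee_pos: [0.5887, -0.0276, 0.1125]
tool_rot: [3.142, -0.002, -0.244]
contact_force: [-8.1, 1.5, 20.9]
opening: 0.404
```

Call:
step_arm --pt "0 0 1 0 0 0 0" --pt "0 0 0 0 0 0 0.5" --pt "0 0 0 0 0 0 0.8" --pt "0 0 0 0 0 0 1" --pt "0 0 0 0 0 0 1" --pt "0 0 0 0 0 0 1" --pt "0 0 25 0 0 0 1" --pt "0 0 50 0 0 0 1" --pt "0 0 50 0 0 0 1" --pt "0 0 0 0 0 0 1"

```text
clock: 39.05
ee_pos: [0.5907, -0.028, 0.2404]
tool_rot: [-3.141, -0.007, -0.244]
contact_force: [0.1, 0.6, -0.3]
opening: 1.002
```

```bash
python3 - <<'E'
from fl2 import *
s=telemetry.sense();print(s['ee_pos'],s['contact_force'],s['opening'])
p,d,c,W,X=look('w18')
hsv=cv2.cvtColor(p,cv2.COLOR_BGR2HSV);Z=X*1000
m=(hsv[...,1]<70)&(np.hypot(Z[...,0]-589,Z[...,1]+28)<26)&(Z[...,2]>125)
q=Z[m];
print('boss top',len(q),np.median(q,0))
A=np.c_[q[:,:2]-[589,-28],np.ones(len(q))];g=abs(q[:,2]-np.median(q[:,2]))<2;print(np.linalg.lstsq(A[g],q[g,2],rcond=None)[0])
p2,*_=grab('scene','s18');cv2.imwrite('pics/s18c.png',cv2.resize(p2[110:290,220:420],(800,600)[:2],interpolation=cv2.INTER_CUBIC))
grab('top','t18')
E
```

```text
[ 0.59068293 -0.02796533  0.24037015] [ 0.05223995  0.56247114 -0.26784381] 1.0020864107603458
39.05 [590.7 -28.  240.4]
flange 1381 [-3.50000e-03  1.00000e-04  9.38091e+01] std 0.68
housing 1905 [-8.00000e-04  8.00000e-04  8.90629e+01] std 0.68
flange ctr ((589.64990234375, -27.56362533569336), (65.58382415771484, 66.15084838867188), 154.44117736816406)
boss top 6430 [591.37309088 -17.23462571 321.42445093]
[1.66468059e-02 5.83773594e-02 3.20726067e+02]
```

View pics/w18.png

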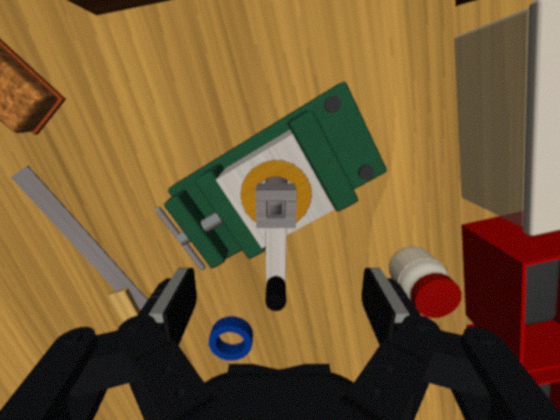

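View pics/s18c.png

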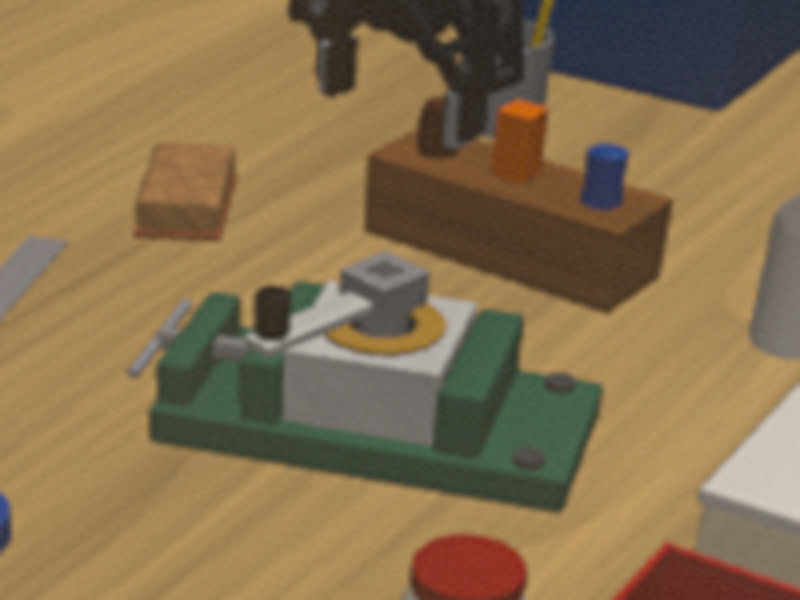

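View pics/t18.png

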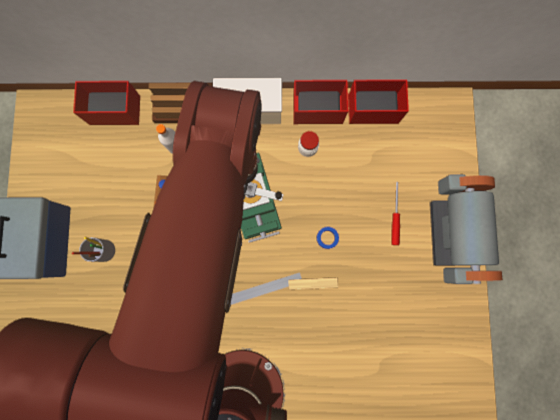

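```bash
python3 - <<'E'
from h import *
z=np.load('pics/w18.npz');c=optics.camera_params('wrist');Z=cloud(z['d'],c,z['W'])*1000
r=Z[182:222,256:298].reshape(-1,3);g=(r[:,2]>128)&(r[:,2]<142);q=r[g];A=np.c_[q[:,:2]-q[:,:2].mean(0),np.ones(len(q))]
k=np.linalg.lstsq(A,q[:,2],rcond=None)[0]
for i in range(3):
    e=abs(q[:,2]-A@k)<1.5;k=np.linalg.lstsq(A[e],q[e,2],rcond=None)[0]
print(g.sum(),e.sum(),q.mean(0),k)
E
```

```text
1291 986 [590.47311764 -24.48953557 134.51685816] [-2.52207064e-03  7.54808104e-05  1.35065758e+02]
```

```bash
python3 - <<'E'
from plant import manip,telemetry
print(telemetry.sense()['clock'],manip.job_done())
E
```

```text
the job is handed in; nothing more can be done
39.2 None
```

I carried out all the steps in the order asked and handed the job in at 39.2 s; no verdict came back.

**Cup:** I pressed it home with the drift's tip only, alternating sides. The tilt I measured between presses reached about 0.066 rad, which was how crooked it was at the start. The last check has the flange top about 4.75 mm above the housing face (5 mm nominal) and square to about 0.003 rad. That small tilt rocked from about +0.004 to −0.003 rad when I pressed the opposite side, so it is near the limit of what I can measure.

**Drift:** It stands upright in the middle hole it came from. It had slipped and tilted about 5° in the grip, so on the first try the rod rubbed the side of the hole with about 6 N. I straightened it and then seated it.

**Lever:** I turned it to the shaft's flats (about −14° in world axes) and pushed it down until it stopped at about 21 N. The boss top then read 135.1 mm, level, against 136 mm nominal. The camera read about 1 mm low on other surfaces of known height, so this fits the boss sitting on the shoulder.

**Final state:** The gripper is open and clear of everything. In the last pictures nothing else looks out of place, though the arm hid part of the top view.

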